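Probe the bracket seam and tally it

ROBOT

A 6-joint arm with a two-finger parallel gripper is mounted at the origin on the work surface. World frame = base frame: x ahead of the robot, y to its left, z up, the work surface at z = 0. Lengths are in mm, angles in rad, forces in N, time in s.
With the tool pointing down it reaches from about 350 to 975 mm from the base axis. Payload 7.1 kg.
Tool frame: the origin (TCP) lies at the very end of the fingers, on their centre line; the grasp point (between the pads) lies 19 mm behind it; x points along the fingers, y is the direction in which the jaws open and shut, and the axes are right-handed (so a half turn about x gives the same grasp; the last joint's range is limited). The gripper opens to 88 mm and grips with 3 to 60 N. Pads are 20 mm wide; open, the fingers measure 115 mm over their backs; the gripper's body (75 mm by 178 mm) begins 61 mm behind the grasp point.
Start: joints at [-1.311, 0.423, 1.63, -0, 1.089, -0.019], TCP at [172.02, -600.844, 222.675] pointing down, gripper open.
Joint ranges: [-3, 3], [-0.9, 2.11], [0.09, 2.58], [-1.31, 4.45], [0.11, 2.69], [-2.54, 2.54]. Speed limits (rad/s): [2.39, 2.39, 3.01, 3.14, 3.14, 3.14].

INTERFACE

Orientations are given as a rotation vector (axis times angle).
In Python, from workcell import ctrl gives the robot as it stands. The module is installed in compiled form; this text tells all that it offers.
- The arm moves only by the tool carry_out, never from a script. Its argument "commands" is a list of rows, each a list of 6 numbers: the shift along the tool's x, y, z in m, then the turn, a rotation vector about the tool's x, y, z in degrees. In form: [[tx, ty, tz, rx, ry, rz], ...]. A call has 1 to 8 rows; each row shifts and turns the pose as measured when the row begins, along the tool's axes as they then stand; what a row does not reach is not made up. A row lasts 1/8 s, in which the tool goes at most 62.5 mm and 10.7 degrees, less where a joint would pass 70% of its speed; a pose out of reach is approached as far as the arm can. A call with a gripper value outside its range is refused whole. "grip" is the closure, from 0 (fully open) to 1 (shut), set as the call begins (left out, the last holds). The fingers move at their own pace and stop on an object; the grip force is fixed at half the most. Time passes only in rows, so rows that do not move let the fingers close. It gives the time, the measured TCP pose, the force and the opening at its end, in the units of the state.
- ctrl.get_obs(): the state, without advancing time (a new reading comes with each control period).
- ctrl.get_image(name): name is "side" or "top"; returns a dict with "pixels" (420x560x3 uint8, blue, green, red), "intrinsics" (3x3 intrinsics, pixels), "rvec" (rotation vector, rad) and "tvec" (3), from world to camera coordinates, as OpenCV has them. Camera axes: x right, y down, z forward; pixel columns grow to the right and rows downward; lengths in mm; the calibration is good to about 2 mm. A picture is of the moment at which its call begins. There is no depth.
- ctrl.close_job(): hands the job in, once; it reports no verdict.
The state is a dict: "t": time; "qpos": joint angles; "qvel": joint speeds; "joint_torque": joint torques, N m; "ee_pos": TCP position; "orientation": TCP orientation; "ft_force": force on the tool from outside, world axes, zero at the start; "moment": the same for the moment, N m; "width": finger opening in mm.
Only numpy, scipy, OpenCV 4.12 (cv2) and the standard library are available. Lean on these libraries where they do the work, as an engineer would, in place of code of your own. Each camera call takes 0.05 s, during which the arm holds its last target. There are 200 camera calls.

TASK

Take the square probe pen from its cradle, hold it slanted and run its sprung tip gently and slowly (1 to 3 cm per second) right along the inside corner of the angle bracket (its adjustable upright is clamped askew, so feel for it), from the dark line on the upright near the end cheek to the dark line near the open end, keeping the tip touching both the flat plate and the upright all the way. Then lay the pen back in its cradle the same way round, and last swing the tally counter's lever over to its stop and let it spring back. Leave the other things on the bench where they are.

Things in the scene. Friction and masses are not known exactly. Their poses are not given: they have to be found in the camera images.
- pen: probe pen: square grey plastic body 16 x 16 mm, 130 long, about 0.1 kg, with a sleeve 13 mm thick and 13 long and a thin steel sprung nib at its -x end; lies level in the cradle. Origin at the middle of the body, on its axis (52 mm above the bench in the cradle); x along the pen away from the nib, z up as it lies. Grip it by its middle, between the saddles
- nib_tip (a point): centre of the 7 mm steel ball at the nib's end, 92 mm from the pen's origin along the pen's -x when the nib is out. The nib slides up to 6 mm back into the pen on a spring: starts to give at about 1 N, 2 N more per mm, solid beyond. It is made for a touch of 2 to 6 N on each face and spoilt by more than 10 N
- cradle: pen cradle: steel base 110 x 50 x 10 mm with two 10 mm thick black saddles at x = -44 and +44 mm, each with an open-topped notch 20 mm wide (walls up to 58 mm, then flared outward to 68 mm height). Origin under its centre; x along the pen, -x the way the nib points
- cradle_seat (a point): where the pen's origin is when the pen lies in the cradle, 52 mm above the cradle's underside
- mount: fixed steel block 110 (x) x 150 (y) x 30 mm carrying the angle bracket. Origin under its centre. The seam, the inside corner of plate and upright, runs roughly along its y near x = -22, z = 42 mm, plate on the +x side: the tip comes slanting about 45 degrees down and towards -x. Where exactly must be felt, since the upright is adjustable and clamped askew
- plate: flat aluminium plate of the bracket, x = -46 to +40, 132 (y) x 12 mm, its top 42 mm above the bench; two bolt heads 14 mm across and 4 mm high at x = 22, y = 40 and -40 mm; same frame as the block
- upright: the upright's foot, fixed; same frame as the block. The upright on it, 8 mm thick, 132 long, 28 mm high, stands out of place by an unknown amount: its inner face at x = -32 to -12 mm at its middle and turned up to 0.09 rad. Firmly clamped. An end cheek 22 x 8 x 20 mm sticks out of it to +x at y = 58 to 66 mm. The ball in the corner has its centre 3.5 mm from both faces
- seam_start (a point): nominal start of the seam, near the end cheek (block's x = -22, y = +42, z = 42 mm); a dark line 2 mm wide is scribed across the upright there. The true corner lies up to 14 mm to either side in x
- seam_end (a point): nominal end of the seam, near the open end (block's x = -22, y = -42, z = 42 mm), at a second such line. The true corner lies up to 14 mm to either side in x
- counter: tally counter fixed on the bench: steel body 56 x 46 mm, top 46 mm above the bench, on a 80 x 60 mm foot. Origin under its centre; the lever on its top swings in its x-z plane, towards +x
- lever_pivot (a point): pivot of the lever, 52 mm above the bench over the counter's centre; the hinge axis is the counter's y
- lever_tip (a point): centre of the lever's 26 mm wide, 14 mm thick round bar, 48 mm from the pivot; at rest it leans 0.35 rad towards the counter's -x
- lever_arm (a joint): lever angle: 0 at rest, grows as it swings to the counter's +x, stop at 0.75 rad; sprung back, about 4 N at the tip
- spray_can: bystander: upright spray can, 54 mm across, 160 tall; origin under its centre
- tape_roll: bystander: black roll of tape lying flat, 76 mm across, 22 high; origin under its centre
- screwdriver: bystander: screwdriver lying on the bench, about 200 mm; origin under its middle
- wrench: bystander: steel open wrench lying on the bench, about 180 mm; origin under its middle
- marker: bystander: round black marker, 16 mm thick, 136 long, lying on the bench; not the probe pen
- jar: bystander: glass jar, 56 mm across, 70 tall; origin under its centre
Things that resemble listed ones, but are neither listed nor needed, are in the scene too. What is shaped like the pen but orange is not meant.

How it is judged:
By the outcome, as a careful person would: the job done as asked, in the order asked, and still so for the second after the job is handed in, with the robot touching nothing.
It also fails if it takes over 72 s, if anything falls off the work surface, if the arm or the gripper's body presses on something with over 40 N, if the wrist force passes 120 N, or if a joint passes its speed limit or range.

## Working session

There is one attempt and no reset: what is moved stays moved. The work goes in short steps, Python scripts to look and compute and a tool call to move; the robot and the scene stay as the last step left them, time stands still between calls to the robot, and variables do not carry over. Pictures are saved under pics/ and viewed, about 8 in all and at most 12, crops included, and the job is handed in when it is done.

Besides the shell and the picture viewer there is one more tool, called after ">>>" in YAML: its name, and indented under it one key for each argument. carry_out: Moves the arm, as the interface text tells. Its arguments: {"type":"object","properties":{"commands":{"type":"array"},"grip":{"type":"number"}},"required":["commands"]}

```bash
mkdir -p pics; cat > h.py <<'E'
import numpy as np, cv2
from workcell import ctrl
from scipy.spatial.transform import Rotation as R
def snap(name,fn,crop=None,scale=1):
    d=ctrl.get_image(name); p=d["pixels"]; np.savez('pics/cal_'+name,K=d["intrinsics"],r=d["rvec"],t=d["tvec"])
    cv2.imwrite('pics/raw_'+fn,p)
    if crop: u0,v0,u1,v1=crop; p=p[v0:v1,u0:u1]
    if scale!=1: p=cv2.resize(p,None,fx=scale,fy=scale,interpolation=cv2.INTER_CUBIC)
    cv2.imwrite('pics/'+fn,p)
def cal(n):
    c=np.load('pics/cal_%s.npz'%n); return c['K'],c['r'].ravel(),c['t'].ravel()
def proj(n,P):
    K,r,t=cal(n); return cv2.projectPoints(np.array(P,float).reshape(-1,3),r,t,K,None)[0].reshape(-1,2)
def ray(n,uv):
    K,r,t=cal(n); M=R.from_rotvec(r).as_matrix(); return -M.T@t, M.T@np.linalg.inv(K)@np.array([uv[0],uv[1],1.])
def onz(n,uv,z):
    c,d=ray(n,uv); return c+d*(z-c[2])/d[2]
def tri(uvt,uvs):
    c1,d1=ray('top',uvt); c2,d2=ray('side',uvs)
    s=np.linalg.lstsq(np.c_[d1,-d2],c2-c1,rcond=None)[0]; a=c1+s[0]*d1;b=c2+s[1]*d2
    return (a+b)/2, np.linalg.norm(a-b)
def st():
    o=ctrl.get_obs(); print('t',round(o['t'],2),'pos',np.round(o['ee_pos'],2),'F',np.round(o['ft_force'],2),'w',np.round(o['width'],1)); print(np.round(R.from_rotvec(o['orientation']).as_matrix(),3)); print('q',np.round(o['qpos'],3)); return o
E
python3 - <<'E'
from h import *
snap('top','t1.png',scale=1.4); snap('side','s1.png',scale=1.4)
o=st(); print(o['orientation'],o['moment'])
for n in('top','side'): print(n,ray(n,(280,210)))
E
```

```text
t 0.1 pos [ 171.9  -600.37  221.97] F [0.43 0.51 0.02] w 87.5
[[-0.     0.275 -0.961]
 [ 0.001 -0.961 -0.275]
 [-1.    -0.001 -0.   ]]
q [-1.311  0.424  1.631 -0.     1.089 -0.019]
[ 2.07245722  0.29228029 -2.07284856] [ 0.05813379 -0.02422599  0.03013304]
top (array([541.01635275,  42.80517981, 862.3978028 ]), array([ 0.07856063,  0.02710249, -0.9966549 ]))
side (array([ 475.04241938, -730.41194723,  911.69946786]), array([ 0.10055791,  0.67578375, -0.73026749]))
```

View pics/t1.png

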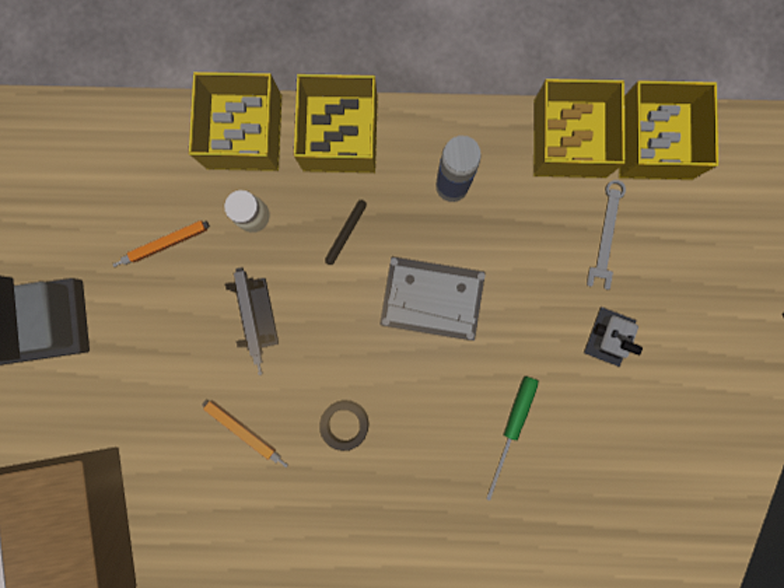

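View pics/s1.png

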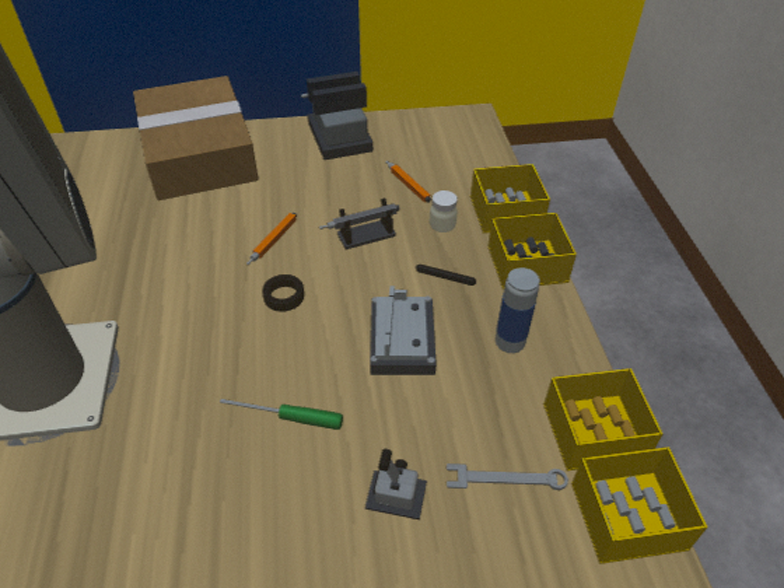

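The top view (1.4x) shows the grey pen in its cradle at (250,320), nib at (260,372), the mount at (433,298), and the counter at (617,338). Two orange pens at (165,243) and (245,432) and the black marker at (345,232) could be mistaken for the pen. I choose the grey square one in the cradle. Next I take close crops.

```bash
python3 - <<'E'
from h import *
t=cv2.imread('pics/raw_t1.png'); s=cv2.imread('pics/raw_s1.png')
def c(im,u,v,w,h,k): return cv2.resize(im[v:v+h,u:u+w],None,fx=k,fy=k,interpolation=cv2.INTER_CUBIC)
# pen: top (150..220,180..280), side (225..295,135..180)
a=np.hstack([c(t,145,185,80,90,5),c(s,222,135,80,90,5)])
cv2.imwrite('pics/pen.png',a[:600,:800])
b=np.hstack([c(t,265,175,90,75,4),c(s,255,195,90,75,4)])
d=np.hstack([c(t,410,210,90,75,4),c(s,250,310,90,75,4)])
cv2.imwrite('pics/mc.png',np.vstack([b,d]))
for n,p in(('top',(250/1.4,320/1.4)),('top',(433/1.4,298/1.4)),('top',(617/1.4,338/1.4))): print(onz(n,p,40))
E
```

```text
[560.23429893 283.51856633  40.        ]
[601.17910372   1.66848835  40.        ]
[ 546.65508749 -280.93528922   40.        ]
```

View pics/pen.png

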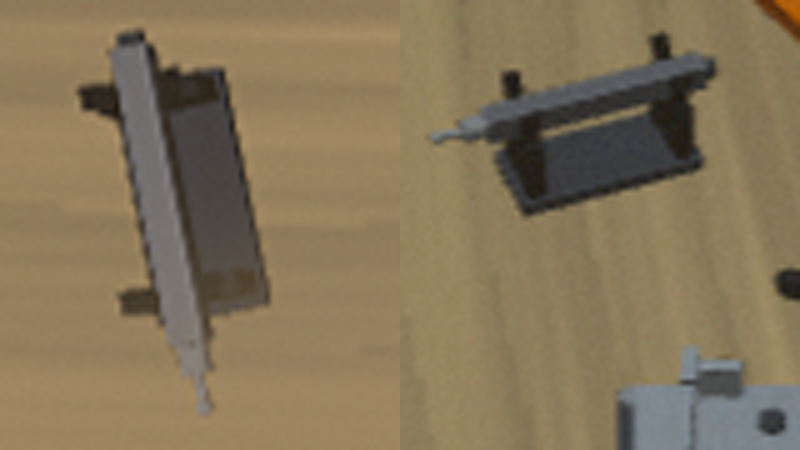

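View pics/mc.png

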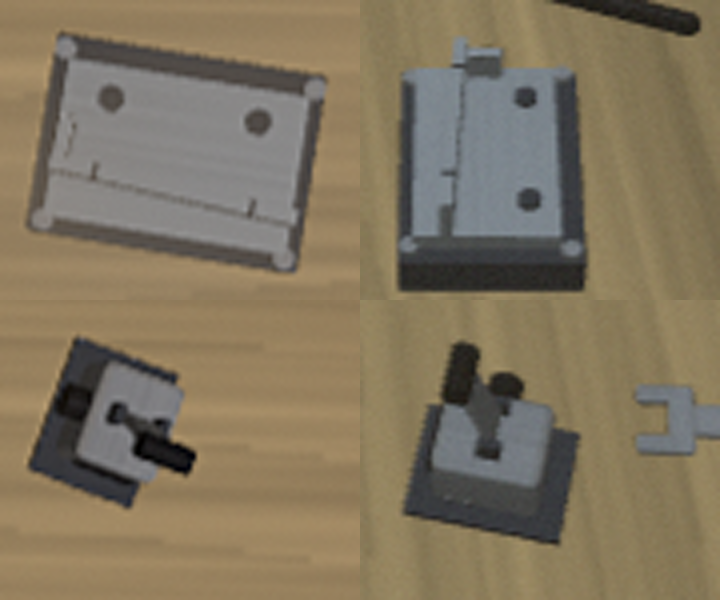

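The crops confirm the choice: a grey square pen with its ball at top-crop (206,408) and its rear at (130,40). The upright's top strip runs between its scribe marks at (95,163–178) and (250,199–215), with the cheek at (70,123–160). The counter lever bar is at (165,452), leaning towards the robot. Next I fit the poses.

```bash
python3 - <<'E'
from h import *
from scipy.optimize import least_squares
P=lambda x,y:(145+x/5,185+y/5); PS=lambda x,y:(222+(x-400)/5,135+y/5)
M=lambda x,y:(265+x/4,175+y/4); MS=lambda x,y:(255+(x-360)/4,195+y/4)
C=lambda x,y:(410+x/4,210+(y-300)/4); CS=lambda x,y:(250+(x-360)/4,310+(y-300)/4)
print('ball',tri(P(206,408),PS(437,137)))
# rear end: top view upper face centre at rear; side end centre
print('rear top', tri(P(133,42),PS(700,60)))
def fit(pts,x0):
    def f(q):
        r=[]
        for n,uv,p in pts:
            c,s=np.cos(q[2]),np.sin(q[2]); w=[q[0]+c*p[0]-s*p[1],q[1]+s*p[0]+c*p[1],p[2]]
            r+=list(proj(n,w)[0]-uv)
        return r
    s=least_squares(f,x0,x_scale=[1,1,.01]); print(np.round(s.x,3),'px',np.round(s.fun.reshape(-1,2),1).tolist()); return s.x
m=fit([('top',M(57,35),(55,75,30)),('top',M(328,75),(55,-75,30)),('top',M(297,270),(-55,-75,30)),('top',M(27,228),(-55,75,30)),
 ('side',MS(400,262),(-55,-75,30)),('side',MS(583,262),(55,-75,30)),('top',M(111,97),(22,40,46)),('top',M(258,122),(22,-40,46))],[600,0,-.15])
def inm(q,w): c,s=np.cos(q[2]),np.sin(q[2]); d=np.array(w)[:2]-q[:2]; return [c*d[0]+s*d[1],-s*d[0]+c*d[1]]
for k,uv in dict(s_in=(95,163),s_out=(95,179),e_in=(250,199),e_out=(250,215)).items():
    print(k,np.round(inm(m,onz('top',M(*uv),70)),1))
fit([('top',C(78,338),(40,30,6)),('top',C(178,375),(40,-30,6)),('top',C(130,507),(-40,-30,6)),('top',C(30,468),(-40,30,6)),
 ('side',CS(405,515),(-40,-30,0)),('side',CS(560,543),(40,-30,0))],[545,-280,-.3])
print('bar',tri(C(165,452),CS(461,373)))
# pen fit
fit([('top',P(206,408),(-92,0,52)),('side',PS(437,137),(-92,0,52)),('top',P(130,42),(65,0,60)),('top',P(112,50),(65,8,60)),('top',P(153,45),(65,-8,60))],[560,283,0])
E
```

```text
ball (array([481.11051628, 260.09577688,  51.23424047]), np.float64(2.205342958065161))
rear top (array([633.06145545, 296.45726933,  58.95417686]), np.float64(2.2742714881853834))
[ 6.01838e+02  1.08600e+00 -1.31000e-01] px [[0.2, -0.7], [-0.1, -0.3], [0.4, 0.6], [-0.2, 0.4], [-1.1, -0.2], [1.0, -0.5], [0.1, 0.2], [0.2, -0.4]]
s_in [-15.7  43. ]
s_out [-23.9  41.8]
e_in [-21.8 -39.4]
e_out [-30.  -40.6]
[ 5.49689e+02 -2.83839e+02 -3.37000e-01] px [[-0.4, -0.9], [0.1, -0.7], [0.4, -0.0], [-0.2, 0.1], [-1.0, -0.1], [-0.4, 0.4]]
bar (array([ 534.42335965, -279.1051487 ,   97.59255289]), np.float64(1.356249986464172))
[5.69668e+02 2.81327e+02 2.38000e-01] px [[0.2, -0.1], [-0.7, -0.1], [0.3, 0.6], [0.2, -0.2], [-0.6, -0.8]]
```

>>> carry_out:
  commands:
    - [0.003,-0.046,-0.039,0,0,0]
    - [0.003,-0.046,-0.039,0,0,0]
    - [0.003,-0.046,-0.039,0,0,0]
    - [0.003,-0.046,-0.039,0,0,0]
    - [0.003,-0.046,-0.039,0,0,0]
    - [0.003,-0.046,-0.039,0,0,0]
    - [0.003,-0.046,-0.039,0,0,0]
    - [0.003,-0.046,-0.039,0,0,0]
  grip: 0.35

```text
t: 1.1
ee_pos: [374.7, -151.4, 196.2]
orientation: [2.078, 0.283, -2.076]
ft_force: [-0.1, -0.3, -0.3]
width: 56.9
```

>>> carry_out:
  commands:
    - [0.003,-0.046,-0.039,0,0,0]
    - [0.003,-0.046,-0.039,0,0,0]
    - [0.003,-0.046,-0.039,0,0,0]
    - [0.003,-0.046,-0.039,0,0,0]
    - [0.003,-0.046,-0.039,0,0,0]
    - [0.003,-0.046,-0.039,0,0,0]
    - [0.003,-0.046,-0.039,0,0,0]
    - [0.003,-0.046,-0.039,0,0,0]

```text
t: 2.1
ee_pos: [580.3, 303.0, 171.0]
orientation: [2.076, 0.283, -2.074]
ft_force: [0.5, -0.9, -0.1]
width: 57.1
```

```bash
cat >> h.py <<'E'
def plan(pos,Rt,n=None,vm=55.,wm=10.):
    "rows (m,deg) from the current pose to pos (mm), Rt"
    o=ctrl.get_obs(); p=np.array(o['ee_pos']); A=R.from_rotvec(o['orientation']); B=R.from_matrix(Rt)
    d=np.array(pos)-p; rv=(A.inv()*B).as_rotvec(degrees=True)
    if n is None: n=max(1,int(np.ceil(max(np.linalg.norm(d)/vm,np.linalg.norm(rv)/wm))))
    s=R.from_rotvec(rv/n,degrees=True); C=A; print('n',n,'tot deg',np.round(rv,2),'tot tool mm',np.round(A.inv().apply(d),1))
    for i in range(n):
        r=C.inv().apply(d/n)/1000; print(np.round(r,4).tolist()+np.round(rv/n,2).tolist(),end=',\n'); C=C*s
def frame(x,y): x=np.array(x,float);x/=np.linalg.norm(x); y=np.array(y,float); y-=x*(x@y); y/=np.linalg.norm(y); return np.c_[x,y,np.cross(x,y)]
YP=.238; penxy=np.array([569.7,281.3]); py=np.array([-np.sin(YP),np.cos(YP),0]); px=np.array([np.cos(YP),np.sin(YP),0])
Rdown=frame([0,0,-1],-py)
E
python3 -c "
from h import *
st(); plan([569.7,281.3,110],Rdown)"
```

```text
t 2.1 pos [580.28 302.99 171.02] F [ 0.47 -0.91 -0.13] w 57.1
[[ 0.001  0.269 -0.963]
 [-0.001 -0.963 -0.269]
 [-1.     0.001 -0.001]]
q [ 0.464  0.523  1.597 -0.002  1.02   1.763]
n 2 tot deg [ 1.98 -0.04 -0.07] tot tool mm [61.  18.  16.1]
[0.0305, 0.009, 0.008, 0.99, -0.02, -0.04],
[0.0305, 0.0091, 0.0079, 0.99, -0.02, -0.04],
```

>>> carry_out:
  commands:
    - [0.0305,0.009,0.008,1,0,0]
    - [0.0305,0.009,0.008,1,0,0]
    - [0,0,0,0,0,0]

```text
t: 2.48
ee_pos: [570.5, 286.4, 107.2]
orientation: [2.094, 0.254, -2.091]
ft_force: [0.6, 0.1, 0.6]
width: 56.9
```

```bash
python3 - <<'E'
from h import *
st(); snap('side','s2.png'); snap('top','t2.png')
a=cv2.imread('pics/raw_s2.png')[110:220,200:320]; b=cv2.imread('pics/raw_t2.png')[180:290,130:250]
cv2.imwrite('pics/look.png',np.hstack([cv2.resize(i,None,fx=3.3,fy=3.3,interpolation=cv2.INTER_CUBIC) for i in(b,a)]))
plan([569.7,281.3,33],Rdown)
E
```

```text
t 2.48 pos [570.55 286.39 107.2 ] F [0.59 0.13 0.61] w 56.9
[[ 0.002  0.24  -0.971]
 [-0.    -0.971 -0.24 ]
 [-1.     0.001 -0.002]]
q [ 4.470e-01  5.830e-01  1.669e+00 -1.000e-03  8.880e-01  1.776e+00]
n 2 tot deg [ 0.25 -0.41  0.04] tot tool mm [77.   5.4  5.1]
[0.0385, 0.0027, 0.0025, 0.13, -0.2, 0.02],
[0.0385, 0.0027, 0.0024, 0.13, -0.2, 0.02],
```

View pics/look.png

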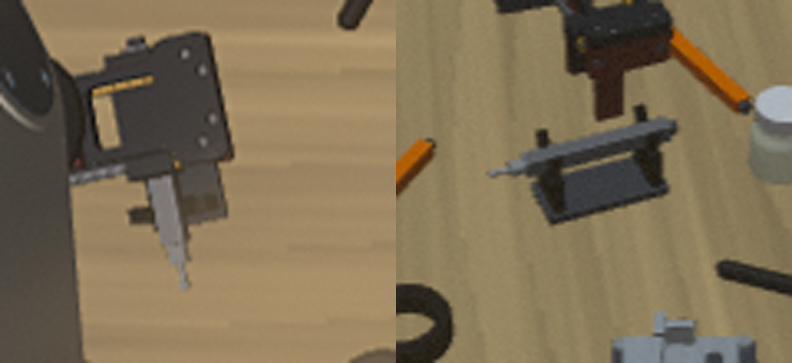

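The fingers hang centred over the pen's middle between the saddles (side half, about (607,105)), with no obstacle. I descend and grip.

>>> carry_out:
  commands:
    - [0.005,0.0054,0.005,0,0,0]
    - [0.024,0,0,0,0,0]
    - [0.024,0,0,0,0,0]
    - [0.012,0,0,0,0,0]
    - [0,0,0,0,0,0]

```text
t: 3.2
ee_pos: [573.8, 281.8, 49.5]
orientation: [2.113, 0.26, -2.077]
ft_force: [0.4, -0.0, 0.5]
width: 57.1
```

```bash
python3 - <<'E'
from h import *
st(); plan([569.7,281.3,33],Rdown)
E
```

```text
t 3.2 pos [573.77 281.81  49.51] F [ 0.45 -0.02  0.48] w 57.1
[[ 0.016  0.24  -0.971]
 [ 0.007 -0.971 -0.24 ]
 [-1.    -0.003 -0.017]]
q [ 4.380e-01  6.610e-01  1.695e+00 -1.000e-03  7.670e-01  1.768e+00]
n 1 tot deg [ 0.24 -1.    0.15] tot tool mm [16.4 -0.4  4.4]
[0.0164, -0.0004, 0.0044, 0.24, -1.0, 0.15],
```

>>> carry_out:
  commands:
    - [0.0164,0,0.0044,0.24,-1,0.1]
    - [0,0,0,0,0,0]

```text
t: 3.45
ee_pos: [570.3, 281.1, 33.5]
orientation: [2.097, 0.252, -2.095]
ft_force: [-0.1, 0.2, 0.8]
width: 57.1
```

```bash
python3 - <<'E'
from h import *
plan([569.7,281.3,33],Rdown); st()
E
```

```text
n 1 tot deg [-0.02 -0.05  0.07] tot tool mm [ 0.5 -0.4  0.5]
[0.0005, -0.0004, 0.0005, -0.02, -0.05, 0.07],
t 3.45 pos [570.32 281.06  33.47] F [-0.11  0.24  0.76] w 57.1
[[ 0.     0.235 -0.972]
 [ 0.001 -0.972 -0.235]
 [-1.    -0.001 -0.001]]
q [4.390e-01 6.870e-01 1.694e+00 1.000e-03 7.600e-01 1.771e+00]
```

>>> carry_out:
  commands:
    - [0,0,0,0,0,0]
    - [0,0,0,0,0,0]
    - [0,0,0,0,0,0]
    - [0,0,0,0,0,0]
    - [0,0,0,0,0,0]
  grip: 1

```text
t: 4.08
ee_pos: [571.1, 281.8, 34.6]
orientation: [2.099, 0.253, -2.093]
ft_force: [-0.1, 2.6, -0.8]
width: 15.8
```

```bash
python3 - <<'E'
from h import *
o=st(); np.save('grasp.npy',np.r_[o['ee_pos'],o['orientation']])
E
```

```text
t 4.08 pos [571.1  281.84  34.63] F [-0.06  2.65 -0.77] w 15.8
[[ 0.002  0.236 -0.972]
 [ 0.003 -0.972 -0.236]
 [-1.    -0.002 -0.003]]
q [0.439 0.686 1.693 0.002 0.76  1.771]
```

>>> carry_out:
  commands:
    - [-0.015,0,0,0,0,0]
    - [-0.03,0,0,0,0,0]
    - [-0.04,0,0,0,0,0]
    - [-0.04,0,0,0,0,0]

```text
t: 4.58
ee_pos: [568.5, 280.2, 161.8]
orientation: [2.09, 0.25, -2.099]
ft_force: [-0.2, 1.1, -0.4]
width: 15.7
```

```bash
cat >> h.py <<'E'
MX=np.array([601.84,1.09]); MY=-.131; TIP=np.array([-17.4,0,93.])
def mw(x,y,z): c,s=np.cos(MY),np.sin(MY); return np.array([MX[0]+c*x-s*y,MX[1]+s*x+c*y,z])
def wm(w): c,s=np.cos(MY),np.sin(MY); d=np.array(w)[:2]-MX; return np.array([c*d[0]+s*d[1],-s*d[0]+c*d[1],w[2]])
SY=-.204; un=np.array([np.cos(SY),np.sin(SY),0]); us=np.array([-np.sin(SY),np.cos(SY),0])
Rs=frame(un-np.array([0,0,1]),-us)
def tcp_for(tip,Rt=Rs): return tip-Rt@TIP
def tip():
    o=ctrl.get_obs(); A=R.from_rotvec(o['orientation']).as_matrix(); t=np.array(o['ee_pos'])+A@TIP
    print('tip mount',np.round(wm(t),2),'F n,s,z',np.round([np.dot(o['ft_force'],v) for v in (un,us,[0,0,1])],2),'t',round(o['t'],2)); return t
E
python3 -c "
from h import *
st(); tip(); plan(tcp_for(mw(2,45,75)),Rs)"
```

```text
t 4.58 pos [568.53 280.18 161.77] F [-0.17  1.08 -0.38] w 15.7
[[-0.004  0.236 -0.972]
 [-0.001 -0.972 -0.236]
 [-1.     0.     0.004]]
q [4.390e-01 5.080e-01 1.649e+00 1.000e-03 9.880e-01 1.771e+00]
tip mount [-156.15  238.82  179.56] F n,s,z [-0.39  1.02 -0.38] t 4.58
n 6 tot deg [24.04 44.49  9.89] tot tool mm [ 33.1 271.2 -55.3]
[0.0055, 0.0452, -0.0092, 4.01, 7.41, 1.65],
[0.0082, 0.0443, -0.0115, 4.01, 7.41, 1.65],
[0.011, 0.0431, -0.0133, 4.01, 7.41, 1.65],
[0.0141, 0.0418, -0.0146, 4.01, 7.41, 1.65],
[0.0172, 0.0403, -0.0155, 4.01, 7.41, 1.65],
[0.0204, 0.0387, -0.0158, 4.01, 7.41, 1.65],
```

```bash
python3 -c "
from h import *
plan(tcp_for(mw(6,44,115)),Rs,7)"
```

```text
n 7 tot deg [24.04 44.49  9.89] tot tool mm [ -6.9 273.6 -58.5]
[-0.001, 0.0391, -0.0084, 3.43, 6.36, 1.41],
[0.001, 0.0385, -0.0107, 3.43, 6.36, 1.41],
[0.0033, 0.0378, -0.0127, 3.43, 6.36, 1.41],
[0.0057, 0.0368, -0.0145, 3.43, 6.36, 1.41],
[0.0083, 0.0357, -0.0159, 3.43, 6.36, 1.41],
[0.011, 0.0345, -0.0169, 3.43, 6.36, 1.41],
[0.0137, 0.0332, -0.0176, 3.43, 6.36, 1.41],
```

>>> carry_out:
  commands:
    - [-0.001,0.039,-0.0085,3.4,6.4,1.4]
    - [0.001,0.0385,-0.0107,3.4,6.4,1.4]
    - [0.0033,0.038,-0.0127,3.4,6.4,1.4]
    - [0.0057,0.037,-0.0145,3.4,6.4,1.4]
    - [0.0083,0.0357,-0.016,3.4,6.4,1.4]
    - [0.011,0.0345,-0.017,3.4,6.4,1.4]
    - [0.0137,0.033,-0.0176,3.4,6.4,1.4]
    - [0,0,0,0,0,0]

```text
t: 5.58
ee_pos: [710.8, 3.8, 219.5]
orientation: [-2.776, 0.203, 1.242]
ft_force: [-0.7, 0.2, -1.2]
width: 15.8
```

```bash
python3 -c "
from h import *
st();tip();plan(tcp_for(mw(4,44,75)),Rs)"
```

```text
t 5.58 pos [710.84   3.75 219.46] F [-0.73  0.22 -1.17] w 15.8
[[ 0.66  -0.159 -0.734]
 [-0.083 -0.987  0.139]
 [-0.747 -0.031 -0.664]]
q [ 0.035  0.371  1.947 -0.809  0.147  2.54 ]
tip mount [ 26.75  20.71 170.65] F n,s,z [-0.75  0.07 -1.17] t 5.58
n 2 tot deg [0.63 3.37 3.02] tot tool mm [ 50.8 -17.9  80.7]
[0.0254, -0.0089, 0.0403, 0.32, 1.69, 1.51],
[0.024, -0.0094, 0.0411, 0.32, 1.69, 1.51],
```

Joint 6 hit its limit and q5 is nearly singular at this slant. I fit the kinematics from the poses recorded so far and choose a rotation about the pen axis that stays clear of both.

```bash
cat > kin.py <<'E'
from h import *
from scipy.optimize import least_squares
Mx=np.array([[0,-1,0],[0,0,-1],[1,0,0]],float) # cols: tool x=Z, y=-X, z=-Y
def fk(q,k):
    a1,h,L1,ex,L2,T=k
    Rz=lambda a:R.from_euler('z',a); Ry=lambda a:R.from_euler('y',a)
    A=Rz(q[0]);B=A*Ry(q[1]);C=B*Ry(q[2]);W=C*Rz(q[3])*Ry(q[4])*Rz(q[5])
    return A.apply([a1,0,h])+B.apply([0,0,L1])+C.apply([ex,0,L2])+W.apply([0,0,T]), W.as_matrix()@Mx
D=[([-1.311,.424,1.631,0,1.089,-.019],[171.9,-600.37,221.97]),([.464,.523,1.597,-.002,1.02,1.763],[580.28,302.99,171.02]),
([.447,.583,1.669,-.001,.888,1.776],[570.55,286.39,107.2]),([.438,.661,1.695,-.001,.767,1.768],[573.77,281.81,49.51]),
([.439,.687,1.694,.001,.76,1.771],[570.32,281.06,33.47]),([.439,.508,1.649,.001,.988,1.771],[568.53,280.18,161.77]),([.035,.371,1.947,-.809,.147,2.54],[710.84,3.75,219.46])]
def res(k): return np.concatenate([fk(q,k)[0]-p for q,p in D]+[(np.array(k)-[50,350,400,0,400,250])*.002])
K=least_squares(res,[50,350,400,0,400,250]).x
LO=np.array([-3,-.9,.09,-1.31,.11,-2.54]);HI=np.array([3,2.11,2.58,4.45,2.69,2.54])
def ik(pos,Rt,q0):
    def f(q):
        p,M=fk(q,K); return np.r_[(p-pos)/100,(R.from_matrix(M.T@Rt)).as_rotvec()]
    s=least_squares(f,np.clip(q0,LO+.01,HI-.01),bounds=(LO,HI)); return s.x,np.abs(s.fun).max()
E
python3 - <<'E'
from kin import *
print(np.round(K,1)); print(np.round([np.linalg.norm(fk(q,K)[0]-p) for q,p in D],1)); print(np.round(fk(D[-1][0],K)[1],3))
up=np.array([0,0,1.])
for e in (45,38):
  for ph in (-50,-35,-20,0,20,35,50):
    E_=np.radians(e);p=np.radians(ph)
    penx=np.cos(E_)*un+np.sin(E_)*up; d0=np.sin(E_)*un-np.cos(E_)*up
    x=np.cos(p)*d0+np.sin(p)*us; z=-penx; Rt=np.c_[x,np.cross(z,x),z]
    for yy in (45,-45):
      for q0 in ([0,.5,1.8,0,.5,1.7],[0,.5,1.8,1,.5,.7],[0,.5,1.8,-1,.5,2.4],[0,.5,1.9,3,.4,-1.4]):
        q,r=ik(tcp_for(mw(-10,yy,45),Rt),Rt,q0)
        if r<1e-3: print(e,ph,yy,np.round(q,2),'margin',np.round(min((q-LO).min(),(HI-q).min()),2))
E
```

```text
[  3.4 308.2 553.7  70.9 482.1 304.2]
[11.9 11.8 11.9 12.1 11.8 11.7 11.3]
[[ 0.66  -0.158 -0.734]
 [-0.083 -0.987  0.138]
 [-0.746 -0.03  -0.665]]
45 0 45 [ 0.16  0.58  2.07  3.93  0.36 -2.06] margin 0.25
45 0 -45 [-0.03  0.56  2.11  3.52  0.33 -1.81] margin 0.22
45 0 -45 [-0.03  0.56  2.11  3.52  0.33 -1.81] margin 0.22
45 20 45 [-0.05  0.59  2.1   2.55  0.44 -0.92] margin 0.33
45 20 45 [-0.05  0.59  2.1   2.55  0.44 -0.92] margin 0.33
45 20 45 [-0.05  0.59  2.1   2.55  0.44 -0.92] margin 0.33
45 20 45 [-0.05  0.59  2.1   2.55  0.44 -0.92] margin 0.33
45 20 -45 [-0.25  0.6   2.1   2.25  0.5  -0.77] margin 0.39
45 20 -45 [-0.25  0.6   2.1   2.25  0.5  -0.77] margin 0.39
45 20 -45 [-0.25  0.6   2.1   2.25  0.5  -0.77] margin 0.39
45 20 -45 [-0.25  0.6   2.1   2.25  0.5  -0.77] margin 0.39
45 35 45 [-0.2   0.66  2.06  2.05  0.7  -0.59] margin 0.52
45 35 45 [-0.2   0.66  2.06  2.05  0.7  -0.59] margin 0.52
45 35 45 [-0.2   0.66  2.06  2.05  0.7  -0.59] margin 0.52
45 35 45 [-0.2   0.66  2.06  2.05  0.7  -0.59] margin 0.52
45 35 -45 [-0.38  0.67  2.03  1.83  0.76 -0.51] margin 0.55
45 3
[... 1487 characters left out ...]
-0.37  0.67  1.97  1.63  0.71 -0.25] margin 0.6
38 35 -45 [-0.37  0.67  1.97  1.63  0.71 -0.25] margin 0.6
38 35 -45 [-0.37  0.67  1.97  1.63  0.71 -0.25] margin 0.6
38 35 -45 [-0.37  0.67  1.97  1.63  0.71 -0.25] margin 0.6
38 50 45 [-0.3   0.76  1.92  1.64  0.93 -0.25] margin 0.66
38 50 45 [-0.3   0.76  1.92  1.64  0.93 -0.25] margin 0.66
38 50 45 [-0.3   0.76  1.92  1.64  0.93 -0.25] margin 0.66
38 50 45 [-0.3   0.76  1.92  1.64  0.93 -0.25] margin 0.66
38 50 -45 [-0.46  0.77  1.86  1.48  1.01 -0.21] margin 0.72
38 50 -45 [-0.46  0.77  1.86  1.48  1.01 -0.21] margin 0.72
38 50 -45 [-0.46  0.77  1.86  1.48  1.01 -0.21] margin 0.72
38 50 -45 [-0.46  0.77  1.86  1.48  1.01 -0.21] margin 0.72
```

```bash
cat >> kin.py <<'E'
up=np.array([0,0,1.])
def pose(e,ph,yaw=SY):
    E_=np.radians(e);p=np.radians(ph); n=np.array([np.cos(yaw),np.sin(yaw),0]); s=np.array([-np.sin(yaw),np.cos(yaw),0])
    z=-(np.cos(E_)*n+np.sin(E_)*up); x=np.cos(p)*(np.sin(E_)*n-np.cos(E_)*up)+np.sin(p)*s; return np.c_[x,np.cross(z,x),z]
def sim(way,q,ptip,n=8):
    "way: list of R; tip points; report joint path"
    for (A,B,pa,pb) in way:
        rv=(R.from_matrix(A).inv()*R.from_matrix(B)).as_rotvec(); out=[]
        for i in range(1,n+1):
            Rt=(R.from_matrix(A)*R.from_rotvec(rv*i/n)).as_matrix(); q2,r=ik(pa+(pb-pa)*i/n,Rt,q); out.append((np.abs(q2-q).max(),r)); q=q2
        print('rot',round(np.degrees(np.linalg.norm(rv))),'q',np.round(q,2),'step',np.round(np.max([a for a,_ in out]),2),'res',max(b for _,b in out).round(4))
    return q
E
python3 - <<'E'
from kin import *
o=ctrl.get_obs(); q=np.array(o['qpos']); A=R.from_rotvec(o['orientation']).as_matrix(); p=np.array(o['ee_pos'])-[0,0,0]
p=fk(q,K)[0]
c=np.array([640,60,230.])
T=lambda ph: tcp_for(mw(6,44,90),pose(45,ph))
for ph in(25,35):
  print('direct',ph); sim([(A,pose(45,ph),p,T(ph))],q,0)
  for e1,p1 in((0,35),(10,35),(20,35)):
    print(ph,e1,p1); sim([(A,pose(15,0),p,c),(pose(15,0),pose(e1,p1),c,c),(pose(e1,p1),pose(45,ph),c,T(ph))],q,0)
E
```

```text
direct 25
rot 22 q [-0.11  0.53  2.06  2.16  0.45 -0.56] step 1.91 res 0.059
25 0 35
rot 27 q [ 0.13  0.34  1.76 -0.12  0.79  1.98] step 0.28 res 0.0
rot 38 q [-0.18  0.46  1.69  0.7   1.09  1.23] step 0.13 res 0.0
rot 46 q [-0.11  0.53  2.06  2.16  0.45 -0.56] step 0.41 res 0.0
25 10 35
rot 27 q [ 0.13  0.34  1.76 -0.12  0.79  1.98] step 0.28 res 0.0
rot 35 q [-0.18  0.41  1.79  0.79  0.93  1.05] step 0.13 res 0.0
rot 36 q [-0.11  0.53  2.06  2.16  0.45 -0.56] step 0.33 res 0.0
25 20 35
rot 27 q [ 0.13  0.34  1.76 -0.12  0.79  1.98] step 0.28 res 0.0
rot 35 q [-0.18  0.37  1.89  0.95  0.77  0.82] step 0.16 res 0.0
rot 27 q [-0.11  0.53  2.06  2.16  0.45 -0.56] step 0.25 res 0.0
direct 35
rot 32 q [-0.2   0.58  2.03  1.91  0.65 -0.42] step 1.89 res 0.0316
35 0 35
rot 27 q [ 0.13  0.34  1.76 -0.12  0.79  1.98] step 0.28 res 0.0
rot 38 q [-0.18  0.46  1.69  0.7   1.09  1.23] step 0.13 res 0.0
rot 45 q [-0.2   0.58  2.03  1.91  0.65 -0.42] step 0.29 res 0.0
35 10 35
rot 27 q [ 0.13  0.34  1.76 -0.12  0.79  1.98] step 0.28 res 0.0
rot 35 q [-0.18  0.41  1.79  0.79  0.93  1.05] step 0.13 res 0.0
rot 35 q [-0.2   0.58  2.03  1.91  0.65 -0.42] step 0.23 res 0.0
35 20 35
rot 27 q [ 0.13  0.34  1.76 -0.12  0.79  1.98] step 0.28 res 0.0
rot 35 q [-0.18  0.37  1.89  0.95  0.77  0.82] step 0.16 res 0.0
rot 25 q [-0.2   0.58  2.03  1.91  0.65 -0.42] step 0.18 res 0.0
```

```bash
python3 - <<'E'
from kin import *
print('can top',tri((461/1.4,143/1.4),(523/1.4,281/1.4)),'base',onz('side',(511/1.4,345/1.4),0))
o=ctrl.get_obs()
for yy in(45,-45): print(np.round(tcp_for(mw(-10,yy,45),pose(45,35)),0), np.round(pose(45,35)[:,1]*21,0))
plan([640,60,230],pose(15,0)); 
E
```

```text
can top (array([797.74926493, -26.04118223, 152.71897797]), np.float64(15.060672023796592)) base [789.25669705 -35.54221065   0.        ]
[674.  41. 101.] [  5. -19.  -9.]
[662. -48. 101.] [  5. -19.  -9.]
n 3 tot deg [  1.41 -26.62   2.78] tot tool mm [-59.3 -44.6  52.8]
[-0.0198, -0.0149, 0.0176, 0.47, -8.87, 0.93],
[-0.017, -0.0144, 0.0206, 0.47, -8.87, 0.93],
[-0.0139, -0.014, 0.0231, 0.47, -8.87, 0.93],
```

>>> carry_out:
  commands:
    - [-0.015,-0.012,0.014,0.3,-6.7,0.7]
    - [-0.014,-0.011,0.015,0.3,-6.7,0.7]
    - [-0.012,-0.011,0.017,0.3,-6.7,0.7]
    - [-0.01,-0.01,0.018,0.3,-6.7,0.7]
    - [0,0,0,0,0,0]

```text
t: 6.2
ee_pos: [639.6, 56.9, 228.4]
orientation: [-2.416, 0.255, 1.806]
ft_force: [0.5, -0.4, -1.1]
width: 16.2
```

```bash
python3 - <<'E'
from kin import *
st(); plan([640,60,230],pose(20,35)); 
E
```

```text
t 6.2 pos [639.59  56.87 228.4 ] F [ 0.5  -0.44 -1.06] w 16.2
[[ 0.276 -0.202 -0.94 ]
 [-0.066 -0.979  0.191]
 [-0.959  0.009 -0.284]]
q [ 0.117  0.336  1.783 -0.143  0.757  1.982]
n 4 tot deg [ -0.88   3.44 -35.49] tot tool mm [-1.6 -3.1 -0.2]
[-0.0004, -0.0008, -0.0001, -0.22, 0.86, -8.87],
[-0.0003, -0.0008, -0.0001, -0.22, 0.86, -8.87],
[-0.0001, -0.0009, -0.0001, -0.22, 0.86, -8.87],
[-0.0, -0.0009, -0.0001, -0.22, 0.86, -8.87],
```

>>> carry_out:
  commands:
    - [0,0,0,-0.2,0.7,-7.1]
    - [0,0,0,-0.2,0.7,-7.1]
    - [0,0,0,-0.2,0.7,-7.1]
    - [0,0,0,-0.2,0.7,-7.1]
    - [0,0,0,-0.2,0.7,-7.1]
    - [0,0,0,0,0,0]

```text
t: 6.95
ee_pos: [636.3, 55.6, 225.3]
orientation: [-2.219, -0.464, 1.441]
ft_force: [0.6, 0.1, -0.2]
width: 16.0
```

```bash
python3 - <<'E'
from kin import *
st(); plan(tcp_for(mw(6,44,90),pose(45,35)),pose(45,35),6); 
E
```

```text
t 6.95 pos [636.32  55.58 225.32] F [ 0.63  0.12 -0.19] w 16.0
[[ 0.397  0.035 -0.917]
 [ 0.507 -0.842  0.187]
 [-0.765 -0.539 -0.352]]
q [-0.218  0.373  1.906  0.968  0.782  0.751]
n 6 tot deg [-13.9   20.03   0.25] tot tool mm [ 73.4  59.3 -24.2]
[0.0122, 0.0099, -0.004, -2.32, 3.34, 0.04],
[0.0125, 0.01, -0.0029, -2.32, 3.34, 0.04],
[0.0126, 0.0101, -0.0018, -2.32, 3.34, 0.04],
[0.0127, 0.0101, -0.0006, -2.32, 3.34, 0.04],
[0.0127, 0.0101, 0.0005, -2.32, 3.34, 0.04],
[0.0126, 0.0101, 0.0017, -2.32, 3.34, 0.04],
```

>>> carry_out:
  commands:
    - [0.0122,0.01,-0.004,-2.3,3.3,0]
    - [0.0125,0.01,-0.003,-2.3,3.3,0]
    - [0.0126,0.01,-0.002,-2.3,3.3,0]
    - [0.0127,0.01,-0.0006,-2.3,3.3,0]
    - [0.0127,0.01,0.0005,-2.3,3.3,0]
    - [0.0126,0.01,0.0017,-2.3,3.3,0]
    - [0,0,0,0,0,0]

```text
t: 7.82
ee_pos: [686.8, 40.9, 141.5]
orientation: [-2.608, -0.531, 1.035]
ft_force: [-0.4, -0.3, -1.2]
width: 15.6
```

```bash
python3 - <<'E'
from kin import *
st(); tip(); plan(tcp_for(mw(4,44,60),pose(45,35)),pose(45,35),3)
snap('side','s3.png'); snap('top','t3.png')
a=cv2.imread('pics/raw_s3.png')[150:290,220:360]; b=cv2.imread('pics/raw_t3.png')[140:280,240:380]
cv2.imwrite('pics/look3.png',np.hstack([cv2.resize(i,None,fx=2.85,fy=2.85,interpolation=cv2.INTER_CUBIC) for i in(b,a)]))
for n in('top','side'): print(n,proj(n,tip()))
E
```

```text
t 7.83 pos [686.79  40.93 141.52] F [-0.43 -0.27 -1.16] w 15.6
[[ 0.675  0.231 -0.701]
 [ 0.435 -0.892  0.126]
 [-0.596 -0.39  -0.702]]
q [-0.218  0.58   2.032  1.885  0.644 -0.421]
tip mount [ 2.2  44.62 86.61] F n,s,z [-0.37 -0.35 -1.16] t 7.83
n 3 tot deg [ 0.67  0.95 -0.73] tot tool mm [15.1 12.4 17.1]
[0.005, 0.0041, 0.0057, 0.22, 0.32, -0.24],
[0.005, 0.0042, 0.0057, 0.22, 0.32, -0.24],
[0.0049, 0.0042, 0.0057, 0.22, 0.32, -0.24],
tip mount [ 3.67 44.57 88.55] F n,s,z [ 0.19 -0.57 -1.71] t 7.92
top [[289.45351558 205.68581141]]
tip mount [ 3.67 44.57 88.55] F n,s,z [ 0.19 -0.57 -1.71] t 7.92
side [[288.71932645 204.95962132]]
```

View pics/look3.png

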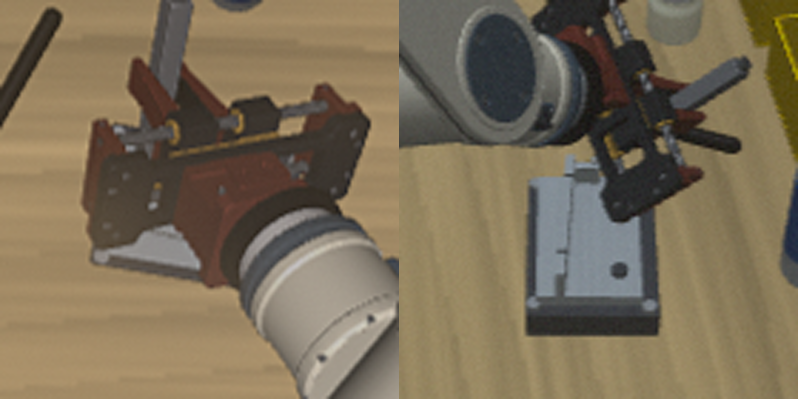

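The tip is hidden behind the gripper in both views, with the gripper clear above the mount (side half, about (640,190)). From here I go by feel, plate first.

>>> carry_out:
  commands:
    - [0.005,0.004,0.0057,0.2,0.3,-0.2]
    - [0.005,0.004,0.0057,0.2,0.3,-0.2]
    - [0.005,0.004,0.0057,0.2,0.3,-0.2]
    - [0,0,0,0,0,0]

```text
t: 8.43
ee_pos: [689.9, 39.1, 118.6]
orientation: [-2.601, -0.536, 1.004]
ft_force: [0.0, 0.0, -1.5]
width: 15.8
```

```bash
python3 - <<'E'
from kin import *
st(); tip(); plan(tcp_for(mw(3,44,50),pose(45,35)),pose(45,35),3)
E
```

```text
t 8.43 pos [689.86  39.1  118.62] F [ 0.04  0.05 -1.52] w 15.8
[[ 0.686  0.233 -0.69 ]
 [ 0.444 -0.885  0.142]
 [-0.577 -0.403 -0.71 ]]
q [-0.227  0.639  2.03   1.964  0.688 -0.514]
tip mount [ 6.18 44.68 62.62] F n,s,z [ 0.03  0.05 -1.52] t 8.43
n 3 tot deg [ 0.18 -0.18 -0.02] tot tool mm [ 5.2  4.8 11.2]
[0.0017, 0.0016, 0.0037, 0.06, -0.06, -0.01],
[0.0018, 0.0016, 0.0037, 0.06, -0.06, -0.01],
[0.0018, 0.0016, 0.0037, 0.06, -0.06, -0.01],
```

>>> carry_out:
  commands:
    - [0.0017,0.0012,0.0021,0,0,0]
    - [0.0017,0.0012,0.0021,0,0,0]
    - [0.0017,0.0012,0.0021,0,0,0]
    - [0.0006,0.0004,0.0007,0,0,0]

```text
t: 8.93
ee_pos: [690.1, 38.9, 108.3]
orientation: [-2.601, -0.536, 1.004]
ft_force: [0.4, -0.2, -1.8]
width: 16.0
```

```bash
python3 -c "
from h import *
tip()"
```

```text
tip mount [ 6.41 44.5  52.26] F n,s,z [ 0.49 -0.14 -1.81] t 8.93
```

>>> carry_out:
  commands:
    - [0.0006,0.0004,0.0007,0,0,0]
    - [0.0006,0.0004,0.0007,0,0,0]

```text
t: 9.18
ee_pos: [690.2, 38.9, 106.3]
orientation: [-2.601, -0.536, 1.004]
ft_force: [-0.0, 0.2, -1.6]
width: 15.7
```

```bash
python3 -c "
from h import *
tip()"
```

```text
tip mount [ 6.54 44.56 50.27] F n,s,z [-0.06  0.17 -1.63] t 9.18
```

>>> carry_out:
  commands:
    - [0.0006,0.0004,0.0007,0,0,0]
    - [0.0006,0.0004,0.0007,0,0,0]

```text
t: 9.43
ee_pos: [690.3, 38.9, 104.3]
orientation: [-2.602, -0.536, 1.003]
ft_force: [-0.4, 1.0, -1.6]
width: 15.6
```

```bash
python3 -c "
from h import *
tip()"
```

```text
tip mount [ 6.66 44.6  48.24] F n,s,z [-0.59  0.87 -1.55] t 9.43
```

>>> carry_out:
  commands:
    - [0.0006,0.0004,0.0007,0,0,0]
    - [0.0006,0.0004,0.0007,0,0,0]

```text
t: 9.68
ee_pos: [690.4, 39.0, 102.2]
orientation: [-2.602, -0.536, 1.003]
ft_force: [-0.2, 0.3, -1.1]
width: 16.1
```

>>> carry_out:
  commands:
    - [0.0006,0.0004,0.0007,0,0,0]

```text
t: 9.8
ee_pos: [690.4, 39.0, 101.1]
orientation: [-2.602, -0.536, 1.003]
ft_force: [-0.3, 1.1, -1.4]
width: 15.6
```

>>> carry_out:
  commands:
    - [0.0006,0.0004,0.0007,0,0,0]

```text
t: 9.93
ee_pos: [690.4, 39.0, 100.0]
orientation: [-2.602, -0.536, 1.003]
ft_force: [-0.4, -0.1, -1.0]
width: 16.2
```

```bash
python3 -c "
from h import *
tip()"
```

```text
tip mount [ 6.76 44.66 43.96] F n,s,z [-0.33 -0.19 -0.96] t 9.93
```

>>> carry_out:
  commands:
    - [0.0005,0.0003,0.0006,0,0,0]

```text
t: 10.05
ee_pos: [690.6, 39.0, 99.4]
orientation: [-2.602, -0.536, 1.002]
ft_force: [-0.1, -0.7, 1.2]
width: 15.6
```

>>> carry_out:
  commands:
    - [0.0005,0.0003,0.0006,0,0,0]

```text
t: 10.18
ee_pos: [690.8, 39.1, 98.9]
orientation: [-2.602, -0.537, 1.001]
ft_force: [-0.9, -0.5, 2.6]
width: 16.4
```

```bash
python3 -c "
from h import *
tip()"
```

```text
tip mount [ 7.23 44.86 42.72] F n,s,z [-0.78 -0.64  2.63] t 10.18
```

>>> carry_out:
  commands:
    - [-0.0009,-0.0006,-0.0011,0,0,0]
    - [-0.0012,-0.0008,0.0014,0,0,0]
    - [-0.0012,-0.0008,0.0014,0,0,0]
    - [-0.0012,-0.0008,0.0014,0,0,0]
    - [-0.0012,-0.0008,0.0014,0,0,0]
    - [-0.0012,-0.0008,0.0014,0,0,0]

```text
t: 10.92
ee_pos: [679.9, 41.0, 100.1]
orientation: [-2.602, -0.536, 1.003]
ft_force: [0.9, 0.3, -1.3]
width: 15.5
```

```bash
python3 -c "
from h import *
tip()"
```

```text
tip mount [-3.86 45.33 44.03] F n,s,z [ 0.81  0.52 -1.33] t 10.93
```

>>> carry_out:
  commands:
    - [-0.0009,-0.0006,0.001,0,0,0]
    - [-0.0009,-0.0006,0.001,0,0,0]

```text
t: 11.18
ee_pos: [676.8, 41.7, 100.2]
orientation: [-2.602, -0.536, 1.003]
ft_force: [-0.3, 0.2, -1.0]
width: 15.1
```

>>> carry_out:
  commands:
    - [-0.0006,-0.0004,0.0007,0,0,0]

```text
t: 11.3
ee_pos: [675.7, 41.8, 100.2]
orientation: [-2.602, -0.536, 1.003]
ft_force: [-0.8, 0.8, -1.4]
width: 15.9
```

```bash
python3 -c "
from h import *
tip()"
```

```text
tip mount [-8.22 45.57 44.11] F n,s,z [-0.9   0.62 -1.37] t 11.3
```

>>> carry_out:
  commands:
    - [-0.0006,-0.0004,0.0007,0,0,0]

```text
t: 11.42
ee_pos: [674.6, 42.0, 100.2]
orientation: [-2.602, -0.536, 1.003]
ft_force: [0.6, -0.2, -0.8]
width: 16.3
```

>>> carry_out:
  commands:
    - [-0.0006,-0.0004,0.0007,0,0,0]

```text
t: 11.55
ee_pos: [673.6, 42.2, 100.1]
orientation: [-2.602, -0.536, 1.003]
ft_force: [0.2, -0.3, -1.0]
width: 15.7
```

>>> carry_out:
  commands:
    - [-0.0005,-0.0003,0.0006,0,0,0]

```text
t: 11.68
ee_pos: [672.7, 42.4, 100.1]
orientation: [-2.602, -0.536, 1.003]
ft_force: [0.6, -0.9, -1.5]
width: 15.6
```

```bash
python3 -c "
from h import *
tip()"
```

```text
tip mount [-11.22  45.71  44.08] F n,s,z [ 0.74 -0.72 -1.46] t 11.68
```

>>> carry_out:
  commands:
    - [-0.0006,-0.0004,0.0007,0,0,0]

```text
t: 11.8
ee_pos: [671.8, 42.5, 100.3]
orientation: [-2.602, -0.536, 1.003]
ft_force: [1.0, -0.6, -1.0]
width: 15.9
```

>>> carry_out:
  commands:
    - [-0.0005,-0.0003,0.0006,0,0,0]

```text
t: 11.92
ee_pos: [671.3, 42.5, 100.5]
orientation: [-2.602, -0.536, 1.002]
ft_force: [1.3, 0.2, -1.3]
width: 15.7
```

>>> carry_out:
  commands:
    - [-0.0005,-0.0003,0.0006,0,0,0]

```text
t: 12.05
ee_pos: [670.9, 42.5, 100.8]
orientation: [-2.603, -0.536, 1.001]
ft_force: [2.8, -0.9, -1.6]
width: 16.3
```

```bash
python3 -c "
from h import *
tip()"
```

```text
tip mount [-12.88  45.65  44.55] F n,s,z [ 2.93 -0.3  -1.59] t 12.05
```

>>> carry_out:
  commands:
    - [0.0006,0.0004,0.0007,0,0,0]

```text
t: 12.18
ee_pos: [671.3, 42.5, 100.0]
orientation: [-2.603, -0.536, 1.0]
ft_force: [1.8, 1.0, -0.5]
width: 16.2
```

>>> carry_out:
  commands:
    - [0.0004,0.0003,0.001,0,0,0]

```text
t: 12.3
ee_pos: [671.2, 42.5, 99.3]
orientation: [-2.604, -0.536, 0.999]
ft_force: [0.6, -0.6, 2.6]
width: 16.2
```

```bash
python3 -c "
from h import *
tip()"
```

```text
tip mount [-12.57  45.76  42.96] F n,s,z [ 0.72 -0.45  2.61] t 12.3
```

>>> carry_out:
  commands:
    - [0.0002,0.0002,0.0009,0,0,0]

```text
t: 12.42
ee_pos: [671.0, 42.6, 98.8]
orientation: [-2.604, -0.536, 0.997]
ft_force: [1.4, -1.3, 3.1]
width: 15.7
```

```bash
python3 -c "
from h import *
tip()"
```

```text
tip mount [-12.76  45.86  42.4 ] F n,s,z [ 1.68 -1.02  3.13] t 12.43
```

>>> carry_out:
  commands:
    - [-0.0006,-0.0004,0.0007,0,0,0]

```text
t: 12.55
ee_pos: [670.3, 42.7, 99.1]
orientation: [-2.604, -0.536, 0.996]
ft_force: [2.3, -1.2, 2.3]
width: 16.0
```

```bash
python3 -c "
from h import *
tip()"
```

```text
tip mount [-13.33  45.92  42.7 ] F n,s,z [ 2.49 -0.7   2.34] t 12.55
```

>>> carry_out:
  commands:
    - [-0.0006,-0.0004,0.0007,0,0,0]

```text
t: 12.68
ee_pos: [669.9, 42.7, 99.5]
orientation: [-2.605, -0.536, 0.995]
ft_force: [4.6, -0.8, 0.7]
width: 15.5
```

```bash
python3 -c "
from h import *
tip();st()"
```

```text
tip mount [-13.74  45.86  43.02] F n,s,z [4.63 0.12 0.74] t 12.68
t 12.68 pos [669.87  42.68  99.55] F [ 4.56 -0.82  0.74] w 15.5
[[ 0.69   0.234 -0.684]
 [ 0.443 -0.885  0.144]
 [-0.572 -0.402 -0.715]]
q [-0.23   0.67   2.075  2.05   0.725 -0.627]
```

>>> carry_out:
  commands:
    - [0.0003,0.0002,0.0008,0,0,0]

```text
t: 12.8
ee_pos: [670.0, 42.6, 99.1]
orientation: [-2.605, -0.536, 0.993]
ft_force: [3.2, -1.3, 2.5]
width: 16.2
```

>>> carry_out:
  commands:
    - [-0.001,0.0017,0.0006,0,0,0]

```text
t: 12.92
ee_pos: [669.5, 41.1, 98.9]
orientation: [-2.605, -0.537, 0.992]
ft_force: [3.9, 3.6, 2.4]
width: 15.6
```

```bash
python3 -c "
from h import *
tip()"
```

```text
tip mount [-13.78  44.31  42.27] F n,s,z [3.1  4.35 2.4 ] t 12.93
```

>>> carry_out:
  commands:
    - [-0.001,0.0017,0.0006,0,0,0]

```text
t: 13.05
ee_pos: [669.0, 39.6, 98.8]
orientation: [-2.605, -0.539, 0.99]
ft_force: [3.8, 2.4, 2.4]
width: 15.9
```

```bash
python3 -c "
from h import *
tip()"
```

```text
tip mount [-14.07  42.74  42.03] F n,s,z [3.22 3.16 2.38] t 13.05
```

```bash
cat >> kin.py <<'E'
def seam(ds=2.5,Ft=3.7):
    o=ctrl.get_obs(); A=R.from_rotvec(o['orientation']); F=np.array(o['ft_force'])-[0,0,-1.5]
    fn,fs,fz=F@un,F@us,F[2]; t=wm(np.array(o['ee_pos'])+A.as_matrix()@TIP)
    dn=np.clip(.35+.2*(Ft-fn),-.3,1); dz=np.clip(.45+.2*(Ft-fz),-.3,1)
    rv=(A.inv()*R.from_matrix(pose(45,35))).as_rotvec(degrees=True)
    r=A.inv().apply(-un*dn-up*dz-us*ds)/1000
    print('t',round(o['t'],2),'Fn %.1f Fs %.1f Fz %.1f'%(fn,fs,fz),'tip',np.round(t,2),'rot',np.round(rv,2),'row',np.round(r,4),np.round(np.clip(rv*.25,-.4,.4),2))
E
python3 -c "
from kin import *
seam()"
```

```text
t 13.05 Fn 3.2 Fs 3.2 Fz 3.9 tip [-14.07  42.74  42.03] rot [ 0.28 -0.74  0.13] row [-0.0015  0.002   0.0006] [ 0.07 -0.18  0.03]
```

>>> carry_out:
  commands:
    - [-0.0014,0.002,0.0006,0.05,-0.1,0]
    - [-0.0014,0.002,0.0006,0.05,-0.1,0]

```text
t: 13.3
ee_pos: [667.7, 35.2, 98.6]
orientation: [-2.602, -0.54, 0.993]
ft_force: [5.8, 3.2, 2.4]
width: 15.8
```

```bash
python3 -c "
from kin import *
seam()"
```

```text
t 13.3 Fn 5.0 Fs 4.4 Fz 3.9 tip [-14.93  38.22  42.02] rot [ 0.18 -0.62  0.22] row [-0.0013  0.0022  0.0003] [ 0.05 -0.16  0.05]
```

>>> carry_out:
  commands:
    - [-0.0014,0.002,0.0006,0.05,-0.1,0]
    - [-0.0014,0.002,0.0006,0.05,-0.1,0]

```text
t: 13.55
ee_pos: [666.7, 30.4, 98.5]
orientation: [-2.599, -0.541, 0.994]
ft_force: [4.7, 1.3, 2.9]
width: 15.8
```

```bash
python3 -c "
from kin import *
seam()"
```

```text
t 13.55 Fn 4.3 Fs 2.2 Fz 4.4 tip [-15.35  33.44  42.12] rot [ 0.09 -0.54  0.28] row [-0.0014  0.0021  0.0004] [ 0.02 -0.14  0.07]
```

>>> carry_out:
  commands:
    - [-0.0014,0.0021,0.0005,0,-0.1,0.05]
    - [-0.0014,0.0021,0.0005,0,-0.1,0.05]
    - [-0.0014,0.0021,0.0005,0,-0.1,0.05]

```text
t: 13.92
ee_pos: [665.4, 23.1, 98.4]
orientation: [-2.599, -0.54, 0.998]
ft_force: [4.8, 1.9, 2.6]
width: 15.6
```

```bash
python3 -c "
from kin import *
seam()"
```

```text
t 13.93 Fn 4.3 Fs 2.8 Fz 4.1 tip [-15.79  25.86  42.15] rot [ 0.1  -0.4   0.22] row [-0.0014  0.0021  0.0004] [ 0.02 -0.1   0.06]
```

>>> carry_out:
  commands:
    - [-0.0014,0.0021,0.0005,0,-0.1,0.05]
    - [-0.0014,0.0021,0.0005,0,-0.1,0.05]

```text
t: 14.18
ee_pos: [664.5, 18.2, 98.3]
orientation: [-2.599, -0.54, 1.001]
ft_force: [5.0, 2.5, 2.3]
width: 15.3
```

```bash
python3 -c "
from kin import *
seam()"
```

```text
t 14.18 Fn 4.4 Fs 3.5 Fz 3.8 tip [-16.2   20.82  42.15] rot [ 0.1  -0.29  0.19] row [-0.0013  0.0021  0.0004] [ 0.02 -0.07  0.05]
```

Very steady, so I continue.

>>> carry_out:
  commands:
    - [-0.0014,0.0021,0.0005,0,-0.08,0]
    - [-0.0014,0.0021,0.0005,0,-0.08,0]
    - [-0.0014,0.0021,0.0005,0,-0.08,0]
    - [-0.0014,0.0021,0.0005,0,-0.08,0]

```text
t: 14.68
ee_pos: [662.5, 8.6, 98.1]
orientation: [-2.597, -0.543, 1.003]
ft_force: [5.8, 2.0, 3.7]
width: 15.6
```

```bash
python3 -c "
from kin import *
seam()"
```

```text
t 14.68 Fn 5.3 Fs 3.1 Fz 5.2 tip [-16.93  10.87  42.09] rot [ 0.1  -0.17  0.33] row [-0.0014  0.0021  0.0001] [ 0.02 -0.04  0.08]
```

>>> carry_out:
  commands:
    - [-0.0014,0.0021,0.0005,0,-0.08,0]
    - [-0.0014,0.0021,0.0005,0,-0.08,0]
    - [-0.0014,0.0021,0.0005,0,-0.08,0]

```text
t: 15.05
ee_pos: [661.1, 1.4, 98.0]
orientation: [-2.595, -0.546, 1.004]
ft_force: [6.2, 3.5, 2.7]
width: 15.9
```

```bash
python3 -c "
from kin import *
seam()"
```

```text
t 15.05 Fn 5.3 Fs 4.7 Fz 4.2 tip [-17.48   3.46  42.07] rot [ 0.09 -0.08  0.44] row [-0.0013  0.0022  0.0003] [ 0.02 -0.02  0.11]
```

>>> carry_out:
  commands:
    - [-0.0013,0.0022,0.0003,0,0,0.1]
    - [-0.0013,0.0022,0.0003,0,0,0.1]

```text
t: 15.3
ee_pos: [660.4, -3.5, 97.8]
orientation: [-2.597, -0.543, 1.003]
ft_force: [5.4, 2.6, 3.9]
width: 15.7
```

```bash
python3 -c "
from kin import *
seam()"
```

```text
t 15.3 Fn 4.8 Fs 3.6 Fz 5.4 tip [-17.51  -1.35  41.87] rot [ 0.08 -0.17  0.32] row [-0.0015  0.002   0.0002] [ 0.02 -0.04  0.08]
```

>>> carry_out:
  commands:
    - [-0.0013,0.0022,0.0004,0,0,0.1]
    - [-0.0013,0.0022,0.0004,0,0,0.1]
    - [-0.0013,0.0022,0.0004,0,0,0.1]

```text
t: 15.68
ee_pos: [658.9, -10.5, 97.7]
orientation: [-2.598, -0.538, 1.0]
ft_force: [4.6, 2.1, 3.8]
width: 15.8
```

```bash
python3 -c "
from kin import *
seam()"
```

```text
t 15.68 Fn 4.1 Fs 3.0 Fz 5.3 tip [-18.03  -8.25  41.59] rot [ 0.04 -0.3   0.16] row [-0.0015  0.002   0.0003] [ 0.01 -0.08  0.04]
```

>>> carry_out:
  commands:
    - [-0.0015,0.002,0.0003,0,-0.06,0]
    - [-0.0015,0.002,0.0003,0,-0.06,0]
    - [-0.0015,0.002,0.0004,0,-0.06,0]

```text
t: 16.05
ee_pos: [657.1, -17.3, 98.1]
orientation: [-2.596, -0.541, 1.001]
ft_force: [5.5, 1.7, 2.3]
width: 16.1
```

```bash
python3 -c "
from kin import *
seam()"
```

```text
t 16.05 Fn 5.1 Fs 2.8 Fz 3.8 tip [-18.93 -15.34  42.12] rot [ 0.02 -0.25  0.29] row [-0.0012  0.0022  0.0004] [ 0.   -0.06  0.07]
```

>>> carry_out:
  commands:
    - [-0.0014,0.0021,0.0004,0,-0.05,0]
    - [-0.0014,0.0021,0.0004,0,-0.05,0]

```text
t: 16.3
ee_pos: [656.1, -22.1, 98.1]
orientation: [-2.596, -0.543, 1.001]
ft_force: [5.9, 1.7, 2.7]
width: 16.0
```

```bash
python3 -c "
from kin import *
seam()"
```

```text
t 16.3 Fn 5.4 Fs 2.8 Fz 4.2 tip [-19.27 -20.24  42.1 ] rot [ 0.01 -0.24  0.36] row [-0.0012  0.0022  0.0002] [ 0.   -0.06  0.09]
```

>>> carry_out:
  commands:
    - [-0.0012,0.0022,0.0003,0,0,0.05]
    - [-0.0012,0.0022,0.0003,0,0,0.05]
    - [-0.0012,0.0022,0.0004,0,0,0.05]

```text
t: 16.68
ee_pos: [654.9, -29.1, 97.7]
orientation: [-2.596, -0.541, 0.998]
ft_force: [3.9, 2.8, 4.0]
width: 15.8
```

```bash
python3 -c "
from kin import *
seam()"
```

```text
t 16.68 Fn 3.3 Fs 3.5 Fz 5.5 tip [-19.47 -27.11  41.57] rot [-0.03 -0.36  0.34] row [-0.0016  0.0019  0.0004] [-0.01 -0.09  0.08]
```

>>> carry_out:
  commands:
    - [-0.0014,0.0021,0.0004,0,-0.03,0]
    - [-0.0014,0.0021,0.0004,0,-0.03,0]

```text
t: 16.92
ee_pos: [653.8, -33.5, 97.8]
orientation: [-2.595, -0.543, 0.997]
ft_force: [5.0, 2.4, 3.4]
width: 15.8
```

```bash
python3 -c "
from kin import *
seam()"
```

```text
t 16.93 Fn 4.4 Fs 3.4 Fz 4.9 tip [-20.03 -31.63  41.65] rot [-0.06 -0.4   0.45] row [-0.0014  0.002   0.0003] [-0.02 -0.1   0.11]
```

>>> carry_out:
  commands:
    - [-0.0014,0.0021,0.0004,0,-0.08,0.05]
    - [-0.0014,0.0021,0.0003,0,-0.08,0.05]
    - [-0.0014,0.0021,0.0004,0,-0.08,0.05]

```text
t: 17.3
ee_pos: [652.3, -40.5, 98.0]
orientation: [-2.594, -0.543, 0.999]
ft_force: [4.8, 2.9, 3.2]
width: 16.0
```

```bash
python3 -c "
from kin import *
seam()"
```

```text
t 17.3 Fn 4.1 Fs 3.8 Fz 4.7 tip [-20.7  -38.75  41.94] rot [-0.1  -0.3   0.43] row [-0.0015  0.002   0.0003] [-0.02 -0.08  0.11]
```

>>> carry_out:
  commands:
    - [-0.0013,0.0021,0.0004,0,-0.05,0.05]
    - [-0.0013,0.0021,0.0003,0,-0.05,0.05]
    - [-0.0013,0.0021,0.0004,0,-0.05,0.05]

```text
t: 17.68
ee_pos: [650.9, -47.4, 97.8]
orientation: [-2.593, -0.542, 1.0]
ft_force: [4.8, 2.7, 3.5]
width: 15.5
```

```bash
python3 -c "
from kin import *
seam()"
```

```text
t 17.68 Fn 4.2 Fs 3.6 Fz 5.0 tip [-21.2  -45.71  41.83] rot [-0.14 -0.28  0.4 ] row [-0.0015  0.002   0.0003] [-0.03 -0.07  0.1 ]
```

>>> carry_out:
  commands:
    - [0,0,-0.006,0,0,0]
    - [0,0,-0.02,0,0,0]
    - [0,0,-0.03,0,0,0]
    - [0,0,-0.03,0,0,0]

```text
t: 18.18
ee_pos: [705.4, -60.0, 152.3]
orientation: [-2.584, -0.535, 1.023]
ft_force: [0.9, -0.4, -2.5]
width: 15.9
```

```bash
python3 - <<'E'
from kin import *
st(); tip(); o=ctrl.get_obs(); q=np.array(o['qpos']); A=R.from_rotvec(o['orientation']).as_matrix()
c=np.array([640,60,240.]); sim([(A,pose(20,35),fk(q,K)[0],c),(pose(20,35),pose(12,0),c,c),(pose(12,0),Rdown,c,np.array([571,282,170.]))],q,0)
plan(c,pose(20,35),6)
E
```

```text
t 18.18 pos [705.4  -60.03 152.34] F [ 0.9  -0.39 -2.53] w 15.9
[[ 0.675  0.226 -0.702]
 [ 0.448 -0.882  0.146]
 [-0.586 -0.413 -0.697]]
q [-0.403  0.605  1.927  1.614  0.744 -0.251]
tip mount [ 33.52 -51.36  97.73] F n,s,z [ 0.96 -0.2  -2.53] t 18.18
rot 24 q [-0.18  0.35  1.88  0.93  0.78  0.84] step 0.15 res 0.0
rot 36 q [ 0.13  0.35  1.72 -0.09  0.88  1.95] step 0.16 res 0.0
rot 28 q [ 0.46  0.5   1.64 -0.    1.    1.79] step 0.04 res 0.0
n 6 tot deg [ 13.84 -19.83   0.13] tot tool mm [ -41.8 -156.9    2.4]
[-0.007, -0.0261, 0.0004, 2.31, -3.3, 0.02],
[-0.0069, -0.0261, 0.0019, 2.31, -3.3, 0.02],
[-0.0068, -0.026, 0.0033, 2.31, -3.3, 0.02],
[-0.0066, -0.0258, 0.0047, 2.31, -3.3, 0.02],
[-0.0062, -0.0256, 0.0061, 2.31, -3.3, 0.02],
[-0.0059, -0.0253, 0.0075, 2.31, -3.3, 0.02],
```

>>> carry_out:
  commands:
    - [-0.007,-0.026,0.0004,2.3,-3.3,0]
    - [-0.007,-0.026,0.002,2.3,-3.3,0]
    - [-0.007,-0.026,0.0033,2.3,-3.3,0]
    - [-0.0066,-0.026,0.0047,2.3,-3.3,0]
    - [-0.0062,-0.0256,0.006,2.3,-3.3,0]
    - [-0.006,-0.0253,0.0075,2.3,-3.3,0]
    - [0,0,0,0,0,0]

```text
t: 19.05
ee_pos: [633.7, 59.7, 236.0]
orientation: [-2.199, -0.438, 1.479]
ft_force: [-0.5, 0.0, -1.2]
width: 15.8
```

```bash
python3 - <<'E'
from kin import *
st(); tip(); plan([640,60,240],pose(12,0),5)
E
```

```text
t 19.05 pos [633.75  59.68 235.98] F [-0.45  0.   -1.2 ] w 15.8
[[ 0.374  0.011 -0.927]
 [ 0.496 -0.848  0.19 ]
 [-0.784 -0.531 -0.323]]
q [-0.202  0.353  1.889  0.897  0.8    0.854]
tip mount [-69.15  59.1  219.62] F n,s,z [-0.44 -0.09 -1.2 ] t 19.05
n 5 tot deg [ 2.14 -6.59 34.09] tot tool mm [-0.7 -2.3 -7. ]
[-0.0001, -0.0005, -0.0014, 0.43, -1.32, 6.82],
[-0.0002, -0.0005, -0.0014, 0.43, -1.32, 6.82],
[-0.0003, -0.0004, -0.0014, 0.43, -1.32, 6.82],
[-0.0004, -0.0004, -0.0014, 0.43, -1.32, 6.82],
[-0.0005, -0.0004, -0.0014, 0.43, -1.32, 6.82],
```

>>> carry_out:
  commands:
    - [0,0,-0.0014,0.4,-1.3,6.8]
    - [0,0,-0.0014,0.4,-1.3,6.8]
    - [0,0,-0.0014,0.4,-1.3,6.8]
    - [0,0,-0.0014,0.4,-1.3,6.8]
    - [0,0,-0.0014,0.4,-1.3,6.8]
    - [0,0,0,0,0,0]

```text
t: 19.8
ee_pos: [636.5, 53.2, 227.6]
orientation: [-2.338, 0.257, 1.908]
ft_force: [-1.2, -0.8, -1.3]
width: 16.3
```

```bash
python3 - <<'E'
from kin import *
st(); g=np.load('grasp.npy'); Rg=R.from_rotvec(g[3:]).as_matrix(); plan([g[0],g[1],150],Rg,7)
E
```

```text
t 19.8 pos [636.54  53.2  227.55] F [-1.17 -0.78 -1.32] w 16.3
[[ 0.195 -0.202 -0.96 ]
 [-0.059 -0.979  0.194]
 [-0.979  0.019 -0.203]]
q [ 0.103  0.36   1.731 -0.104  0.863  1.935]
n 7 tot deg [-25.04 -11.12  -3.81] tot tool mm [  49.6 -212.2  122.8]
[0.0071, -0.0303, 0.0175, -3.58, -1.59, -0.54],
[0.0078, -0.0313, 0.0154, -3.58, -1.59, -0.54],
[0.0085, -0.0321, 0.0132, -3.58, -1.59, -0.54],
[0.0092, -0.0328, 0.0109, -3.58, -1.59, -0.54],
[0.0098, -0.0333, 0.0086, -3.58, -1.59, -0.54],
[0.0103, -0.0336, 0.0062, -3.58, -1.59, -0.54],
[0.0107, -0.0339, 0.0038, -3.58, -1.59, -0.54],
```

>>> carry_out:
  commands:
    - [0.007,-0.03,0.0175,-3.6,-1.6,-0.5]
    - [0.0078,-0.0313,0.0154,-3.6,-1.6,-0.5]
    - [0.0085,-0.032,0.013,-3.6,-1.6,-0.5]
    - [0.009,-0.033,0.011,-3.6,-1.6,-0.5]
    - [0.0098,-0.0333,0.0086,-3.6,-1.6,-0.5]
    - [0.01,-0.0336,0.006,-3.6,-1.6,-0.5]
    - [0.01,-0.034,0.004,-3.6,-1.6,-0.5]
    - [0,0,0,0,0,0]

```text
t: 20.8
ee_pos: [560.7, 280.4, 140.0]
orientation: [2.076, 0.299, -2.109]
ft_force: [0.6, -0.1, -0.9]
width: 16.1
```

```bash
python3 - <<'E'
from kin import *
st(); g=np.load('grasp.npy'); Rg=R.from_rotvec(g[3:]).as_matrix(); plan([g[0],g[1],80],Rg,3)
E
```

```text
t 20.8 pos [560.72 280.37 140.01] F [ 0.6  -0.11 -0.89] w 16.1
[[-0.018  0.257 -0.966]
 [ 0.022 -0.966 -0.257]
 [-1.    -0.026  0.012]]
q [0.431 0.528 1.675 0.034 0.946 1.722]
n 3 tot deg [1.27 0.89 1.35] tot tool mm [ 59.8   2.8 -11.1]
[0.0199, 0.0009, -0.0037, 0.42, 0.3, 0.45],
[0.02, 0.0007, -0.0036, 0.42, 0.3, 0.45],
[0.02, 0.0006, -0.0035, 0.42, 0.3, 0.45],
```

>>> carry_out:
  commands:
    - [0.018,0.001,-0.004,0.4,0.3,0.5]
    - [0.018,0.001,-0.004,0.4,0.3,0.4]
    - [0.014,0.001,-0.003,0.4,0.3,0.4]
    - [0,0,0,0,0,0]

```text
t: 21.3
ee_pos: [572.0, 276.8, 84.6]
orientation: [2.101, 0.25, -2.097]
ft_force: [-0.3, 0.6, -0.6]
width: 16.2
```

```bash
python3 - <<'E'
from kin import *
o=st(); g=np.load('grasp.npy'); Rg=R.from_rotvec(g[3:]).as_matrix(); plan([g[0],g[1],60],Rg,2)
snap('side','s4.png',(210,100,320,190),7); t=np.array(o['ee_pos'])+R.from_rotvec(o['orientation']).as_matrix()@TIP
print('exp tip side px',proj('side',t), 'rear', proj('side',t+157*px))
E
```

```text
t 21.3 pos [572.04 276.76  84.61] F [-0.29  0.62 -0.55] w 16.2
[[ 0.002  0.232 -0.973]
 [ 0.004 -0.973 -0.232]
 [-1.    -0.003 -0.003]]
q [0.43  0.61  1.685 0.004 0.843 1.765]
n 2 tot deg [-0.24  0.02  0.08] tot tool mm [24.6 -5.1 -0.2]
[0.0123, -0.0025, -0.0001, -0.12, 0.01, 0.04],
[0.0123, -0.0025, -0.0001, -0.12, 0.01, 0.04],
exp tip side px [[227.91164723 149.10205624]] rear [[283.16586598 135.66646841]]
```

View pics/s4.png

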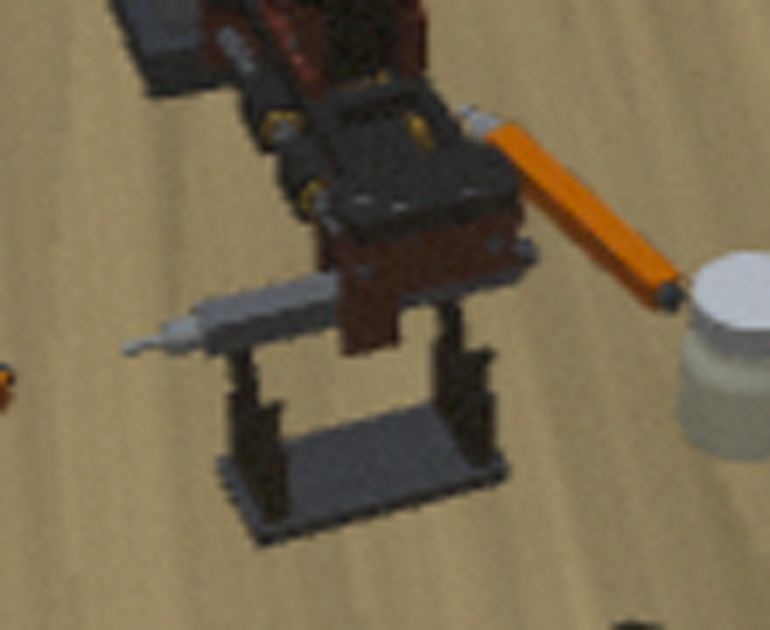

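The side view shows the pen level in the hand: the ball at crop (127,347) is 0.5 px from the prediction, so it has not slipped, and the empty notches are below it. I correct the sideways offset and lower the pen.

>>> carry_out:
  commands:
    - [0.004,-0.005,0,0,0,0]
    - [0.01,0,0,0,0,0]
    - [0,0,0,0,0,0]

```text
t: 21.72
ee_pos: [571.8, 282.8, 71.6]
orientation: [2.105, 0.252, -2.094]
ft_force: [-0.7, 0.6, -1.2]
width: 15.7
```

```bash
python3 - <<'E'
from kin import *
o=st(); g=np.load('grasp.npy'); Rg=R.from_rotvec(g[3:]).as_matrix(); plan(g[:3],Rg,4)
E
```

```text
t 21.73 pos [571.85 282.75  71.58] F [-0.66  0.57 -1.2 ] w 15.7
[[ 0.004  0.232 -0.973]
 [ 0.006 -0.973 -0.232]
 [-1.    -0.004 -0.006]]
q [0.439 0.631 1.685 0.004 0.819 1.773]
n 4 tot deg [-0.21 -0.15  0.13] tot tool mm [36.9  0.9  1.1]
[0.0092, 0.0002, 0.0003, -0.05, -0.04, 0.03],
[0.0092, 0.0002, 0.0003, -0.05, -0.04, 0.03],
[0.0092, 0.0002, 0.0003, -0.05, -0.04, 0.03],
[0.0092, 0.0002, 0.0003, -0.05, -0.04, 0.03],
```

>>> carry_out:
  commands:
    - [0.008,0.0004,0.001,0,-0.1,0]
    - [0.008,0,0,0,0,0]
    - [0.008,0,0,0,0,0]

```text
t: 22.1
ee_pos: [571.6, 282.6, 47.0]
orientation: [2.105, 0.253, -2.094]
ft_force: [-0.2, 1.0, -0.8]
width: 16.0
```

```bash
python3 - <<'E'
from kin import *
o=st(); g=np.load('grasp.npy'); Rg=R.from_rotvec(g[3:]).as_matrix(); plan(g[:3],Rg,4)
E
```

```text
t 22.1 pos [571.56 282.62  46.98] F [-0.18  1.05 -0.76] w 16.0
[[ 0.004  0.232 -0.973]
 [ 0.006 -0.973 -0.232]
 [-1.    -0.005 -0.005]]
q [0.439 0.667 1.691 0.005 0.777 1.772]
n 4 tot deg [-0.2  -0.14  0.15] tot tool mm [12.3  0.7  0.7]
[0.0031, 0.0002, 0.0002, -0.05, -0.04, 0.04],
[0.0031, 0.0002, 0.0002, -0.05, -0.04, 0.04],
[0.0031, 0.0002, 0.0002, -0.05, -0.04, 0.04],
[0.0031, 0.0002, 0.0002, -0.05, -0.04, 0.04],
```

>>> carry_out:
  commands:
    - [0.004,0,0.0005,0,-0.1,0]
    - [0.004,0,0,0,0,0]

```text
t: 22.35
ee_pos: [570.8, 282.3, 37.7]
orientation: [2.101, 0.252, -2.097]
ft_force: [0.1, 0.3, -0.4]
width: 15.6
```

>>> carry_out:
  commands:
    - [0.002,0,0,0,0,0]

```text
t: 22.48
ee_pos: [570.7, 282.3, 35.4]
orientation: [2.101, 0.252, -2.097]
ft_force: [-1.2, -0.4, -1.0]
width: 15.9
```

>>> carry_out:
  commands:
    - [0.001,0,0,0,0,0]

```text
t: 22.6
ee_pos: [570.7, 282.3, 34.6]
orientation: [2.101, 0.252, -2.097]
ft_force: [-2.7, -1.4, 9.6]
width: 15.8
```

>>> carry_out:
  commands:
    - [-0.0002,0,0,0,0,0]
    - [0,0,0,0,0,0]
    - [0,0,0,0,0,0]
    - [0,0,0,0,0,0]
  grip: 0.35

```text
t: 23.1
ee_pos: [571.5, 282.7, 35.7]
orientation: [2.103, 0.253, -2.096]
ft_force: [0.5, -0.1, -0.7]
width: 52.4
```

>>> carry_out:
  commands:
    - [-0.01,0,0,0,0,0]
    - [-0.03,0,0,0,0,0]
    - [-0.045,0,0,0,0,0]
    - [-0.045,0,0,0,0,0]
    - [-0.02,0,0,0,0,0]
    - [0,0,0,0,0,0]

```text
t: 23.85
ee_pos: [571.2, 281.9, 193.2]
orientation: [2.105, 0.253, -2.095]
ft_force: [0.6, -0.2, -1.0]
width: 57.4
```

```bash
python3 - <<'E'
from kin import *
CY=-.337; cx=np.array([np.cos(CY),np.sin(CY),0]); c0=np.array([549.7,-283.8,0]); cy=np.array([-np.sin(CY),np.cos(CY),0])
o=st(); snap('side','s5.png',(210,100,320,190),7)
# lever tip at rest and goal points
print('bar rest',c0+cx*-16.5+up*97,'end',c0+cx*18.7+up*96)
Rc=frame([0,0,-1],-cx) # jaws along counter x
Rc2=frame([0,0,-1],-cy)
for nm,Rt in(('jaw x',Rc),('jaw y',Rc2)):
    P=c0-cx*75+up*150; print(nm); q,r=ik(P,Rt,np.array([-.5,.4,1.6,0,1,.5])); print(np.round(q,2),r); plan(P,Rt)
E
```

```text
t 23.85 pos [571.21 281.85 193.16] F [ 0.56 -0.18 -1.04] w 57.4
[[ 0.004  0.232 -0.973]
 [ 0.006 -0.973 -0.232]
 [-1.    -0.005 -0.005]]
q [0.438 0.47  1.629 0.005 1.036 1.772]
bar rest [ 534.12811043 -278.34415403   97.        ] end [ 567.34814151 -289.9832921    96.        ]
jaw x
[-0.61  0.39  1.91  0.28  0.81  2.54] 0.17326994264194737
n 13 tot deg [122.72   0.16   0.41] tot tool mm [ 38.8 504.8 214.9]
[0.003, 0.0388, 0.0165, 9.44, 0.01, 0.03],
[0.003, 0.041, 0.0099, 9.44, 0.01, 0.03],
[0.003, 0.0421, 0.0031, 9.44, 0.01, 0.03],
[0.0031, 0.042, -0.0039, 9.44, 0.01, 0.03],
[0.0031, 0.0408, -0.0107, 9.44, 0.01, 0.03],
[0.0031, 0.0385, -0.0173, 9.44, 0.01, 0.03],
[0.0031, 0.0352, -0.0233, 9.44, 0.01, 0.03],
[0.0031, 0.0308, -0.0288, 9.44, 0.01, 0.03],
[0.0032, 0.0257, -0.0334, 9.44, 0.01, 0.03],
[0.0032, 0.0199, -0.0372, 9.44, 0.01, 0.03],
[0.0032, 0.0135, -0.04, 9.44, 0.01, 0.03],
[0.0032, 0.0068, -0.0416, 9.44, 0.01, 0.03],
[0.0032, -0.0002, -0.0422, 9.44, 0.01, 0.03],
jaw y
[-0.5   0.4   1.86  0.    0.87  1.41] 1.1556842278630412e-09
n 10 tot deg [32.73 -0.14  0.33] tot tool mm [ 38.8 504.8 214.9]
[0.0039, 0.0505, 0.0215, 3.27, -0.01, 0.03],
[0.0039, 0.0516, 0.0186, 3.27, -0.01, 0.03],
[0.004, 0.0526, 0.0156, 3.27, -0.01, 0.03],
[0.004, 0.0534, 0.0126, 3.27, -0.01, 0.03],
[0.004, 0.054, 0.0095, 3.27, -0.01, 0.03],
[0.0041, 0.0545, 0.0064, 3.27, -0.01, 0.03],
[0.0041, 0.0547, 0.0033, 3.27, -0.01, 0.03],
[0.0041, 0.0548, 0.0001, 3.27, -0.01, 0.03],
[0.0042, 0.0548, -0.003, 3.27, -0.01, 0.03],
[0.0042, 0.0545, -0.0061, 3.27, -0.01, 0.03],
```

View pics/s5.png

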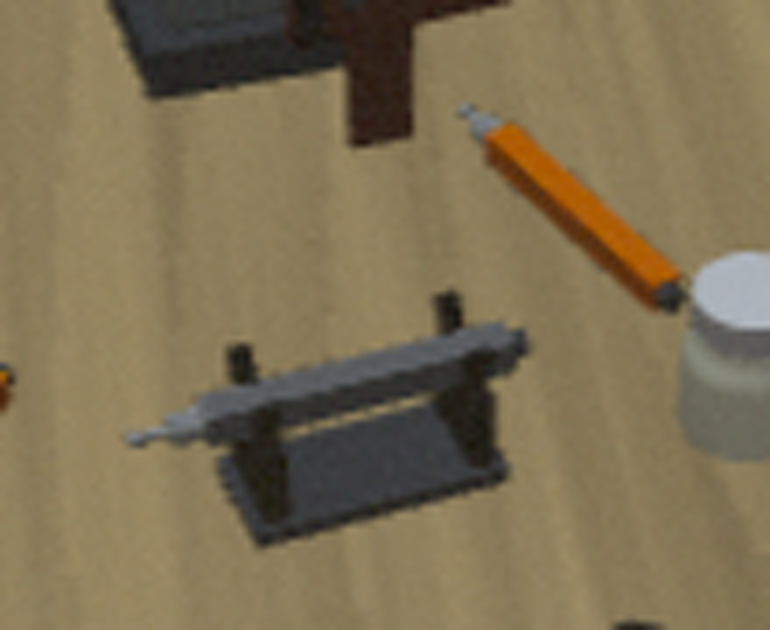

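The pen lies seated in both notches with the nib the right way round (ball at crop (133,438), i.e. (229,162.6), against (229.4,162.4) at the start). Next is the counter.

>>> carry_out:
  commands:
    - [0.004,0.05,0.0215,3.3,0,0]
    - [0.004,0.0515,0.0186,3.3,0,0]
    - [0.004,0.0525,0.0156,3.3,0,0]
    - [0.004,0.0535,0.0126,3.3,0,0]
    - [0.004,0.054,0.0095,3.3,0,0]
    - [0.004,0.0545,0.0064,3.3,0,0]
    - [0.004,0.0547,0.0033,3.3,0,0]
    - [0.004,0.0548,0,3.3,0,0]
  grip: 1

```text
t: 24.9
ee_pos: [487.0, -158.5, 147.4]
orientation: [-2.084, 0.241, 2.106]
ft_force: [1.6, -0.5, 0.4]
width: 0.4
```

>>> carry_out:
  commands:
    - [0.004,0.0548,-0.003,3.3,0,0]
    - [0.004,0.0545,-0.006,3.3,0,0]
    - [0,0,0,0,0,0]

```text
t: 25.28
ee_pos: [462.9, -271.6, 134.6]
orientation: [-2.006, 0.36, 2.041]
ft_force: [0.8, 0.7, -0.4]
width: 0.2
```

```bash
cat >> kin.py <<'E'
CY=-.337; cx=np.array([np.cos(CY),np.sin(CY),0]); c0=np.array([549.7,-283.8,0]); cy=np.array([-np.sin(CY),np.cos(CY),0])
Rc2=frame([0,0,-1],-cy)
def cst():
    o=ctrl.get_obs(); d=np.array(o['ee_pos'])-c0; F=np.array(o['ft_force']); print('t',round(o['t'],2),'counter frame',np.round([d@cx,d@cy,d[2]],1),'F',np.round([F@cx,F@cy,F[2]],1),'w',round(o['width'],1))
E
python3 - <<'E'
from kin import *
cst(); plan(c0-cx*60+up*86,Rc2,2); snap('side','s6.png')
E
```

```text
t 25.27 counter frame [-86.  -17.2 134.6] F [ 0.5  0.9 -0.4] w 0.2
n 2 tot deg [-1.21  1.    0.2 ] tot tool mm [ 48.2 -17.6 -26.5]
[0.0241, -0.0088, -0.0132, -0.61, 0.5, 0.1],
[0.0242, -0.0087, -0.0131, -0.61, 0.5, 0.1],
```

>>> carry_out:
  commands:
    - [0.016,-0.006,-0.009,-0.4,0.3,0]
    - [0.016,-0.006,-0.009,-0.4,0.3,0]
    - [0.014,-0.005,-0.008,-0.4,0.3,0]
    - [0,0,0,0,0,0]

```text
t: 25.82
ee_pos: [494.6, -256.8, 83.0]
orientation: [-2.037, 0.331, 2.046]
ft_force: [-0.2, -0.2, -0.1]
width: 0.6
```

```bash
python3 - <<'E'
from kin import *
cst(); plan(c0-cx*40+up*86,Rc2,2); snap('side','s7.png',(200,270,360,390),5)
E
```

```text
t 25.82 counter frame [-60.9   7.2  83. ] F [-0.1 -0.2 -0.1] w 0.6
n 2 tot deg [0.53 0.31 0.31] tot tool mm [ -3.2   7.4 -20.8]
[-0.0016, 0.0037, -0.0104, 0.26, 0.16, 0.15],
[-0.0015, 0.0037, -0.0104, 0.26, 0.16, 0.15],
```

View pics/s7.png

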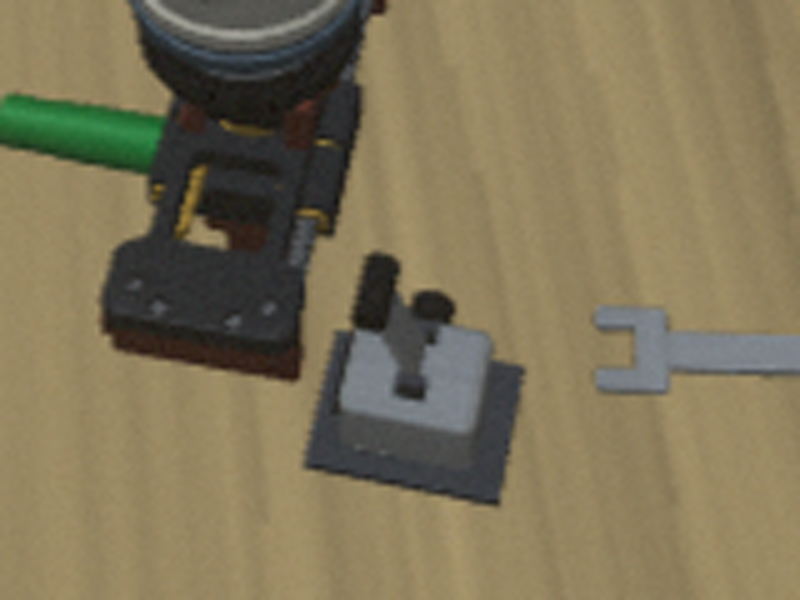

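The gripper stands beside the lever's resting side (bar at crop (377,292)), clear of the counter. I push the bar towards +x with a force check.

>>> carry_out:
  commands:
    - [-0.0025,0.0074,-0.008,0.5,0.3,0.3]
    - [0,0,-0.01,0,0,0]
    - [0,0,-0.007,0,0,0]
    - [0,0,-0.007,0,0,0]

```text
t: 26.38
ee_pos: [524.2, -276.3, 87.8]
orientation: [-2.04, 0.349, 2.037]
ft_force: [-3.4, 0.4, 1.4]
width: 0.2
```

```bash
python3 -c "
from kin import *
cst()"
```

```text
t 26.38 counter frame [-26.5  -1.3  87.8] F [-3.4 -0.7  1.4] w 0.2
```

>>> carry_out:
  commands:
    - [0,0,-0.008,0,0,0]
    - [0,0,-0.008,0,0,0]
    - [0,0,-0.006,0,0,0]

```text
t: 26.75
ee_pos: [545.2, -283.8, 87.6]
orientation: [-2.037, 0.348, 2.039]
ft_force: [-4.4, 0.9, -1.0]
width: -0.0
```

```bash
python3 -c "
from kin import *
cst()"
```

```text
t 26.75 counter frame [-4.2 -1.5 87.6] F [-4.5 -0.6 -1. ] w -0.0
```

>>> carry_out:
  commands:
    - [0,0,-0.003,0,0,0]

```text
t: 26.88
ee_pos: [547.9, -284.7, 87.1]
orientation: [-2.036, 0.348, 2.04]
ft_force: [-4.3, 0.7, -0.8]
width: 0.6
```

>>> carry_out:
  commands:
    - [0,0,-0.002,0,0,0]

```text
t: 27.0
ee_pos: [549.4, -285.3, 86.7]
orientation: [-2.035, 0.348, 2.041]
ft_force: [-4.1, 0.6, 0.2]
width: 0.7
```

>>> carry_out:
  commands:
    - [0,0,-0.002,0,0,0]

```text
t: 27.12
ee_pos: [550.5, -285.6, 86.3]
orientation: [-2.032, 0.347, 2.044]
ft_force: [-8.7, 2.1, 3.2]
width: 0.8
```

```bash
python3 -c "
from kin import *
cst()"
```

```text
t 27.12 counter frame [ 1.3 -1.5 86.3] F [-8.9 -0.9  3.2] w 0.8
```

>>> carry_out:
  commands:
    - [0,0,-0.003,0,0,0]

```text
t: 27.25
ee_pos: [550.8, -285.8, 86.1]
orientation: [-2.026, 0.346, 2.049]
ft_force: [-14.8, 4.3, 11.5]
width: 0.5
```

```bash
python3 -c "
from kin import *
cst()"
```

```text
t 27.25 counter frame [ 1.7 -1.5 86.1] F [-15.4  -0.8  11.5] w 0.5
```

>>> carry_out:
  commands:
    - [0,0,0.006,0,0,0]
    - [0,0,0.012,0,0,0]
    - [0,0,0.012,0,0,0]
    - [0,0,0.015,0,0,0]
    - [0,0,0.02,0,0,0]
    - [0,0,0.02,0,0,0]
    - [-0.03,0,0,0,0,0]
    - [-0.04,0,0,0,0,0]

```text
t: 28.25
ee_pos: [465.9, -255.4, 157.1]
orientation: [-2.029, 0.346, 2.046]
ft_force: [1.2, -0.8, -0.3]
width: 0.6
```

>>> carry_out:
  commands:
    - [-0.03,0,0.01,0,0,0]
    - [0,0,0,0,0,0]
    - [0,0,0,0,0,0]

```text
t: 28.62
ee_pos: [457.6, -252.9, 190.7]
orientation: [-2.038, 0.349, 2.038]
ft_force: [0.5, -0.1, 0.1]
width: 0.7
```

```bash
python3 - <<'E'
from kin import *
cst(); snap('side','s8.png',scale=1.4); snap('top','t8.png')
b=cv2.imread('pics/raw_t1.png').astype(int); a=cv2.imread('pics/raw_s8.png')
s1=cv2.imread('pics/raw_s1.png').astype(int); d=np.abs(a.astype(int)-s1).sum(2)
for n,(u,v,w,h) in dict(pen=(225,130,80,50),mount=(255,195,70,80),counter=(255,315,60,60),wrench=(310,325,110,30),tape=(185,190,40,35),can=(350,185,40,70)).items(): print(n,(d[v:v+h,u:u+w]>90).sum())
E
```

```text
t 28.62 counter frame [-97.1  -1.2 190.7] F [0.5 0.  0.1] w 0.7
pen 563
mount 45
counter 0
wrench 0
tape 948
can 0
```

View pics/s8.png

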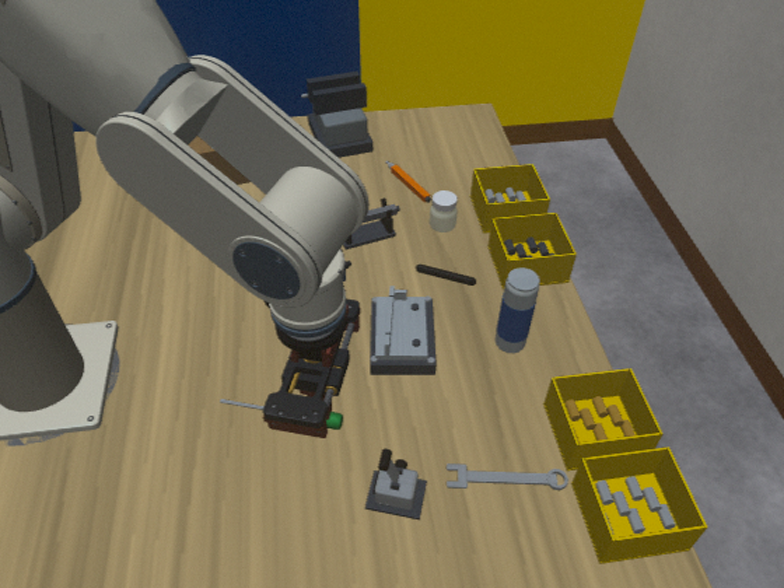

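The lever is back at rest: the counter region (395,485) matches the first picture pixel for pixel. The arm is clear, the bystanders in view have not moved, and the differences at the pen and tape are only the arm hiding them. I hand the job in.

```bash
python3 -c "
from h import *
print(ctrl.close_job())"
```

```text
the job is handed in; nothing more can be done
None
```

The job is done and handed in at about 28.7 s of the 72 s allowed; no verdict is reported, so what follows is from my own checks.

- **Seam run:** I felt for the plate, then the upright. The tip then ran from about 3 mm before the first line to about 3 mm past the second at roughly 2 cm/s, slower (about 1.3 cm/s) in the first two steps. In the readings between moves, both faces pressed with 3.1 to 5.5 N the whole way. Forces were read only every 1 to 4 rows, so shorter peaks could have passed unseen.
- **Pen:** It went back in its cradle the same way round. A picture after release showed it seated in both notches, with the ball within half a pixel of where it started.
- **Counter lever:** I pushed it to its stop, where the force rose from about 4 N to 15 N at the expected position. It then sprang back, and the last picture of the counter matches the first.

**Not confirmed:**
- My first slanted pose ran into a wrist joint's limit at the edge of its range. I backed off and turned the gripper 35° about the pen instead. The pen's 45° slant was kept.
- The gripper hid the tip from both cameras during the seam run, so the margins past the two lines come from the arm's pose and the calibration (about ±2 mm).
- In the final picture the arm partly hid the pen, tape roll and screwdriver. The spray can, wrench and counter matched the first picture, and the jar and marker looked unmoved.

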